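# Hang the shelf on the slat rack and stack the paint cups on it

## Robot

A 7-joint arm with a two-finger parallel gripper is mounted at the origin on the work surface. World frame = base frame: x ahead of the robot, y to its left, z up, the work surface at z = 0. Lengths are in m, angles in rad, forces in N, time in s.
With the tool pointing down it reaches from about 0.425 to 0.875 m from the base axis. Payload 4.7 kg.
Tool frame: the origin (TCP) lies between the finger pads; the fingertips stand 14 mm ahead of it and the grasp point (between the pads) lies 5 mm behind it; z points along the fingers, y is the line along which they close (so a half turn about z gives the same grasp; the last joint's range is limited). The gripper opens to 87 mm and grips with 3 to 60 N. Pads are 19 mm wide; open, the fingers measure 117 mm over their backs; the gripper's body (75 mm by 190 mm) begins 51 mm behind the grasp point.
Start: joints at [-1.232, 0.321, -0.07, 1.45, 0.023, 1.371, -0.057], TCP at [0.207, 0.616, 0.237] pointing down, gripper open.
Joint ranges: [-2.86, 2.86], [-0.3, 2.09], [-1.38, 1.24], [0.06, 2.45], [-1.56, 4.7], [0.09, 2.05], [-2.69, 2.69]. Speed limits (rad/s): [2.57, 2.57, 3.14, 3.14, 3.14, 3.14, 3.14].

## Interface

Orientations are given as a rotation vector (axis times angle).
In Python, from bench import get_state, get_image, camera_params, close_job gives the robot as it stands. The module is installed in compiled form; this text tells all that it offers.
- The arm moves only by the tool arm_command, never from a script. Its argument "motion" is a list of rows, each a list of 5 numbers: the finger opening in mm, from 0 to 87, then the shift along the tool's x, y, z in mm, then the turn about the tool's z in degrees. In form: [[gripper, x, y, z, spin], ...]. A call has 1 to 5 rows; each row is the pose to reach, as a shift and turn from the pose commanded when the call began, along the tool's axes at that moment; what a row does not reach only later rows make up. A row lasts 1/12 s, in which the tool goes at most 41.7 mm and 7.16 degrees, less where a joint would pass 70% of its speed; a pose out of reach is approached as far as the arm can. A call with a gripper value outside its range is refused whole. The fingers move at their own pace and stop on an object; "newtons" is the grip in N (left out, the last holds). Time passes only in rows, so rows that repeat a pose let the fingers close. It gives the time, the measured TCP pose, the force, the opening and the grip force at its end, in the units of the state.
- get_state(): the state, without advancing time (a new reading comes with each control period).
- get_image(name): name is "scene" or "top" or "wrist"; returns (picture, depth): 384x512x3 uint8, red, green, blue; 384x512 float32, m along the optical axis (not along the pixel's ray), 0 where there is no reading.
- camera_params(name): a dict with "intrinsics" (3x3 intrinsics, pixels), "D" ([k1, k2, p1, p2, k3] as OpenCV has them; the pictures are not rectified), "extrinsics" (4x4, takes a point from camera to world coordinates). Camera axes: x right, y down, z forward; pixel columns grow to the right and rows downward; lengths in m; the calibration is good to about 2 mm. A picture is of the moment at which its call begins: read the wrist's pose just before it. camera_params takes no time and is no camera call; for the wrist camera it gives the pose at the moment of the call.
- close_job(): hands the job in; it is judged then, once.
The state is a dict: "time": time; "joint_positions": joint angles; "qd": joint speeds; "joint_torque": joint torques, N m; "position": TCP position; "tool_rot": TCP orientation; "ft_force": force on the tool from outside, world axes, zero at the start; "torque": the same for the moment, N m; "grip_width": opening from 0.0 (shut) to 1.0 (fully open); "grip_force": force on a finger pad.
Only numpy, scipy, OpenCV 4.12 (cv2) and the standard library are available. Lean on these libraries where they do the work, as an engineer would, in place of code of your own. Each camera call takes 0.05 s, during which the arm holds its last target. There are 200 camera calls.

## Task

Clear up after the clay class: first hang the empty grey shelf in the rack's upper gap, tilting its hook in behind the top slat and swinging the front down until it hangs fully home and level, and let go of it. Then put all the white paint cups on that shelf, upright and nested in one another in a single stack, and leave the clay pieces and the brush where they are.

Things in the scene. Friction and masses are not known exactly. Their poses are not given: they have to be found in the camera images.
- rack: Fixed slat rack: three level plywood slats 220 mm wide, 6 mm thick, at z = 3-33, 55-115 and 137-167 mm; behind the slats it is open but for a post behind the outer 16 mm at each end. Origin: table level, middle of the slats' front face; x points through the slats to the rear, y along them, z up. The upper gap is 22 mm high, z = 115 to 137.
- rack_gap (a point): Middle of the upper gap's lower edge: front face, top edge of the middle slat, 115 mm above the table; axes as the rack's. With the shelf seated, point shelf_hook is level with this edge and about 6 mm in front of it (-x).
- shelf: Loose grey hook-on shelf, 0.2 to 0.42 kg, standing level on the table. Origin: middle of the bottom edge of the back plate's rear face; x points backwards (to the rack when hung), z up. Tray 100 x 100 mm in front of it (x -100 to 0), floor 4, lip 26 mm high. Back plate 100 wide, 4 thick, 64 high; rubber bumper 4.5 mm behind it at z = 4-16, which rests on the middle slat when hung.
- shelf_hook (a point): Underside of the hook arm at the back plate (shelf frame 0, 0, 60 mm). The arm is 60 mm wide, 4 thick, and runs back to x = 16; seated, it rests on the middle slat's top edge and the shelf hangs level, its bottom 55 mm above the table.
- shelf_blade (a point): Top of the hook's upturned blade (shelf frame 14, 0, 88 mm): 60 mm wide, x = 12 to 16, standing up from the arm's end. The hook is thus 28 mm high and passes the gap only with the front of the shelf raised about 40 degrees, the blade going in and up behind the top slat; then the front swings down.
- shelf_tray (a point): Centre of the tray's floor, upper side (shelf frame -52, 0, 4 mm).
- shelf_tab (a point): Grip point in the black upright tab on the shelf's front (shelf frame -122, 0, 32 mm). The tab is 12 mm thick along y, x from -142 to -100, z from 0 to 46 mm; the shelf's centre of mass lies about 65 mm behind it.
- mat: Cork mat on the table, fixed, 360 (along its x) x 260 x 3 mm, where the cups start. Origin: centre of its underside.
- clay_dish: Bystander: round unfired clay dish, 104 mm across, with a pawn-like figure, 55 mm high. Origin: centre of its underside.
- clay_cat: Bystander: rectangular unfired clay dish, 85 x 110 mm, 22 mm high, two pointed ears to 42 mm. Origin: centre of its underside.
- brush: Bystander: a paint brush lying on the table, along its x. Origin: centre of its underside.
- cup1: White paint cup, 60 g; 3 to 5 alike are present (absent: None), upright on the mat. Origin: centre of underside, z up. Height 54 mm; outer radius 20 at the foot to 26 at z = 30, there a step out to an upright collar, radius 31, inner 28, up to the rim. Grip across the collar (62 mm). Nested, its step rests on the lower cup's rim: it sits 24 mm higher, 2 mm play sideways.
- cup2: White paint cup just like cup1 (may be absent).
- cup3: White paint cup just like cup1 (may be absent).
- cup4: White paint cup just like cup1 (may be absent).
- cup5: White paint cup just like cup1 (may be absent).
There are look-alikes about, which are no part of the job. Leave any blue or red look-alike of the cup1 alone.

How it is judged:
By the outcome, as a careful person would: the job done as asked, in the order asked, and still so for the second after the job is handed in, with the robot touching nothing.
Of cup1, cup2, cup3, cup4, cup5 only 3 to 5 are there at a start; the rules pass over those that are not, and their reading is None.
At some moment in a run one of cup1, cup2, cup3, cup4, cup5 may be knocked a few centimetres aside while the robot is not near it.
It also fails if it takes over 210 s, if anything falls off the work surface, if the arm or the gripper's body presses on something with over 40 N, if the wrist force passes 120 N, or if a joint passes its speed limit or range.

## Working session

There is one attempt and no reset: what is moved stays moved. The work goes in short steps, Python scripts to look and compute and a tool call to move; the robot and the scene stay as the last step left them, time stands still between calls to the robot, and variables do not carry over. Pictures are saved under pics/ and viewed, at most 14 in all, crops included, and the job is handed in when it is done.

Besides the shell and the picture viewer there is one more tool, called by a JSON object that holds its "method" and its "body". arm_command: Moves the arm, as the interface text tells. Its arguments: {"type":"object","properties":{"motion":{"type":"array"},"newtons":{"type":"number"}},"required":["motion"]}

```bash
mkdir -p pics
cat > h.py <<'E'
import numpy as np, cv2
from bench import get_state, get_image, camera_params, close_job
from scipy.spatial.transform import Rotation as R
def snap(name, tag):
    p=camera_params(name); im,d=get_image(name)
    np.savez(f'pics/{tag}.npz',im=im,d=d,K=p['intrinsics'],D=p['D'],E=p['extrinsics'])
    cv2.imwrite(f'pics/{tag}.png',im[:,:,::-1]); return tag
def load(tag): return np.load(f'pics/{tag}.npz')
def cloud(tag):
    z=load(tag); h,w=z['d'].shape
    u,v=np.meshgrid(np.arange(w),np.arange(h))
    n=cv2.undistortPoints(np.stack([u,v],-1).reshape(-1,1,2).astype(float),z['K'],z['D']).reshape(h,w,2)
    d=z['d'][...,None]; P=np.concatenate([n*d,d],-1)@z['E'][:3,:3].T+z['E'][:3,3]
    P[z['d']==0]=np.nan; return P,z['im']
def ray(tag,u,v,zw):
    z=load(tag); n=cv2.undistortPoints(np.array([[[u,v]]],float),z['K'],z['D'])[0,0]
    r=z['E'][:3,:3]@[n[0],n[1],1]; o=z['E'][:3,3]; return o+r*(zw-o[2])/r[2]
def crop(tag,x0,y0,x1,y1,k,out):
    im=load(tag)['im'][y0:y1,x0:x1,::-1]; cv2.imwrite(f'pics/{out}.png',cv2.resize(im,None,fx=k,fy=k,interpolation=cv2.INTER_CUBIC))
def totool(dw):
    s=get_state(); return R.from_rotvec(s['tool_rot']).inv().apply(dw)
E
python3 - <<'E'
from h import *
s=get_state(); print(s['position'],s['tool_rot'],s['ft_force'],s['grip_width'],s['time'])
print(R.from_rotvec(s['tool_rot']).as_matrix().round(3))
snap('top','t0'); snap('scene','s0')
a=np.vstack([load('t0')['im'],load('s0')['im']])[:,:,::-1]
cv2.imwrite('pics/both.png',a)
for t in('t0','s0'): print(load(t)['E'].round(3).tolist())
cv2.imwrite('pics/t0b.png',cv2.resize(load('t0')['im'][:,:,::-1],(800,600)))
E
```

```text
[0.20728311 0.61548556 0.23545674] [-5.07835960e-01 -3.10004215e+00  3.09382648e-03] [ 0.35192548 -0.36110306 -0.31133313] 1.0011010947500234 0.0
[[-0.948  0.319 -0.001]
 [ 0.319  0.948 -0.002]
 [-0.    -0.002 -1.   ]]
[[0.023, -0.989, 0.146, 0.389], [-1.0, -0.022, 0.007, 0.103], [-0.003, -0.146, -0.989, 1.397], [0.0, 0.0, 0.0, 1.0]]
[[-0.637, 0.645, -0.422, 0.984], [0.771, 0.536, -0.345, 0.45], [0.004, -0.545, -0.839, 0.98], [0.0, 0.0, 0.0, 1.0]]
```

View pics/t0b.png

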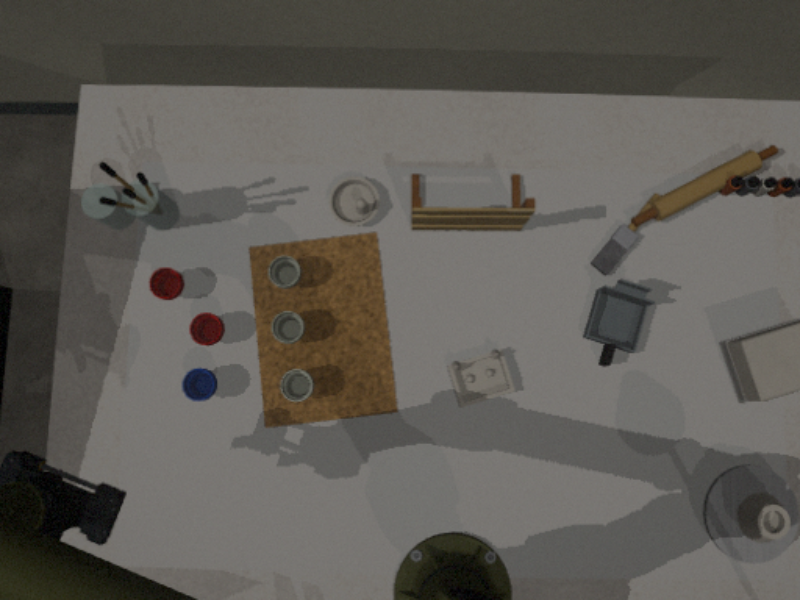

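View pics/s0.png

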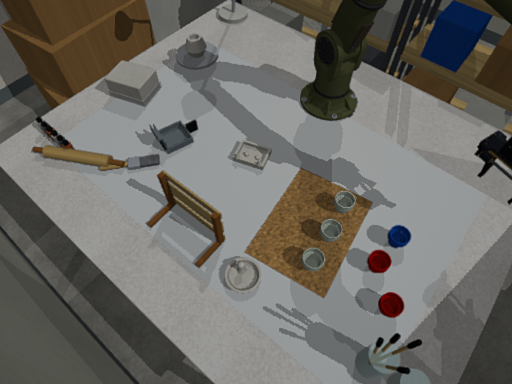

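Run:
```python
from h import *
P,im=cloud('t0')
def seg(x0,y0,x1,y1,zl,zh):
    q=P[y0:y1,x0:x1].reshape(-1,3); return q[(q[:,2]>zl)&(q[:,2]<zh)]
k=.64
# table height
print('table',np.nanmedian(P[300:320,150:170,2]),np.nanmedian(P[150:160,340:350,2]))
for n,(a,b) in dict(c1=(285,270),c2=(288,326),c3=(297,384)).items():
    u,v=int(a*k),int(b*k); q=seg(u-14,v-14,u+15,v+15,.047,.075)
    c,r=cv2.minEnclosingCircle(q[:,:2].astype(np.float32)); print(n,c,r,len(q),ray('t0',a*k,b*k,.057))
q=seg(340,125,440,147,.14,.19); print('rack top',len(q),q.mean(0)); 
q=seg(250,125,350,150,.155,.18);
rc=cv2.minAreaRect((q[:,:2]*1000).astype(np.float32)); print('rack',len(q),rc, np.percentile(q,[2,50,98],axis=0).round(4).tolist())
z=np.array(cv2.boxPoints(rc)); print(z)
q=seg(365,170,425,240,.015,.12); print('shelf',len(q)); 
for lo,hi in((.018,.03),(.03,.055),(.055,.07),(.07,.1)):
    s=q[(q[:,2]>lo)&(q[:,2]<hi)]
    if len(s)>3: print(lo,len(s),s.mean(0).round(4),cv2.minAreaRect((s[:,:2]*1000).astype(np.float32)))
crop('t0',360,165,440,245,7,'sh'); crop('t0',255,100,350,155,8,'rk')
```

```text
table 0.0008777913013089389 0.00021844186326935855
c1 (0.5980470776557922, 0.33541810512542725) 0.031336378306150436 87 [0.59905874 0.33367635 0.057     ]
c2 (0.49064433574676514, 0.32446038722991943) 0.03106900118291378 81 [0.49150586 0.32299059 0.057     ]
c3 (0.3814527094364166, 0.30225399136543274) 0.03106539137661457 77 [0.38281525 0.30121321 0.057     ]
rack top 19 [ 0.70961418 -0.12178476  0.16496422]
rack 297 ((708.4248657226562, -15.620857238769531), (25.648414611816406, 216.12158203125), 0.3948896527290344) [[0.6964, -0.123, 0.1553], [0.7007, -0.0169, 0.1655], [0.7205, 0.0921, 0.1713]]
[[ 694.8562    92.34898]
 [ 696.3457  -123.76747]
 [ 721.9935  -123.5907 ]
 [ 720.504     92.52576]]
shelf 617
0.018 216 [ 0.5179 -0.3091  0.0238] ((526.844970703125, -313.8058776855469), (109.0243148803711, 195.0011749267578), 77.3982925415039)
0.03 144 [ 0.5028 -0.3061  0.0423] ((506.94189453125, -310.0390625), (100.18321990966797, 156.3462677001953), 74.91703796386719)
0.055 159 [ 0.5724 -0.3265  0.0633] ((574.777099609375, -326.73431396484375), (97.12236022949219, 20.939546585083008), 72.69013214111328)
0.07 56 [ 0.5819 -0.3309  0.0825] ((582.57275390625, -331.78961181640625), (59.839996337890625, 5.452789306640625), 73.0084228515625)
```

View pics/sh.png

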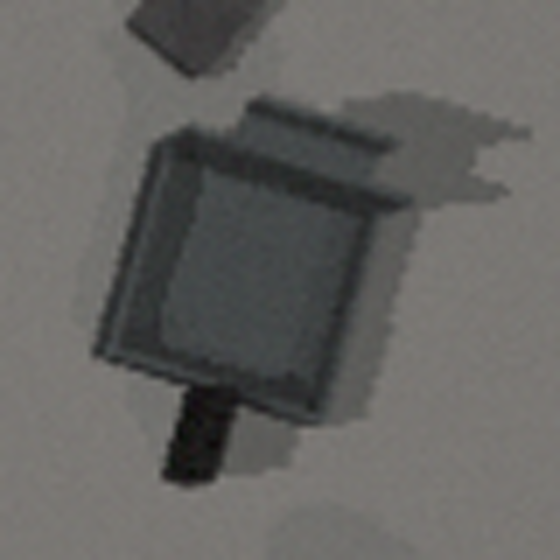

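View pics/rk.png

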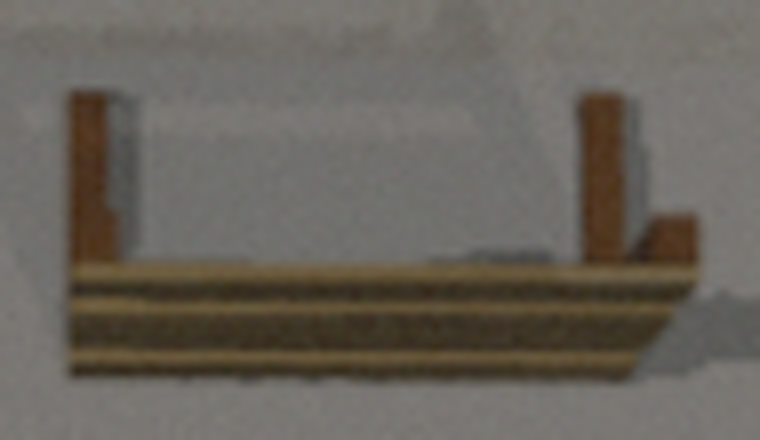

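```bash
cat > plan.py <<'E'
import numpy as np, heapq
def dist(P,b):  # P(...,2) to box x0,x1,z0,z1 (outside distance, 0 inside)
    dx=np.maximum(np.maximum(b[0]-P[...,0],P[...,0]-b[1]),0); dz=np.maximum(np.maximum(b[2]-P[...,1],P[...,1]-b[3]),0)
    return np.hypot(dx,dz)
S=[(0,16,60,64),(12,16,60,88),(-4,0,0,64),(0,4.5,4,16)]; W=[(0,6,55,115),(0,6,137,167),(0,6,3,33)]
def bd(b,n=12):
    t=np.linspace(0,1,n); x0,x1,z0,z1=b
    return np.concatenate([np.c_[x0+(x1-x0)*t,0*t+z] for z in(z0,z1)]+[np.c_[0*t+x,z0+(z1-z0)*t] for x in(x0,x1)])
SP=np.concatenate([bd(b) for b in S]); WP=np.concatenate([bd(b,30) for b in W])
X=np.arange(-80,6,1.);Z=np.arange(20,110,1.);T=np.arange(0,62,2.)
def clear(x,z,th):
    c,s=np.cos(np.radians(th)),np.sin(np.radians(th))
    P=np.stack([x+SP[:,0]*c+SP[:,1]*s,z-SP[:,0]*s+SP[:,1]*c],-1); d=min(dist(P,b).min() for b in W)
    q=WP-[x,z]; q=np.stack([q[:,0]*c-q[:,1]*s,q[:,0]*s+q[:,1]*c],-1); return min(d,min(dist(q,b).min() for b in S))
C=np.array([[[clear(x,z,t) for t in T] for z in Z] for x in X]); np.save('C.npy',C)
# widest path from seated-ish goal back to free start
g=tuple(np.argwhere((X==-5)[:,None,None]&(Z==56)[None,:,None]&(T==0))[0])
print('goal clear',C[g],'max @0',[(X[i],Z[j],C[i,j,0].round(2)) for i in range(72,80) for j in range(34,39) if C[i,j,0]>.3])
best=np.full(C.shape,-1.);best[g]=C[g];pq=[(-C[g],g)];par={}
cost={g:0}
while pq:
    b,n=heapq.heappop(pq)
    if -b<best[n]:continue
    if n[0]<=5: break
    for a in range(3):
        for d in(-1,1):
            m=list(n);m[a]+=d;m=tuple(m)
            if min(m)<0 or any(m[i]>=C.shape[i] for i in range(3)):continue
            v=min(-b,C[m])
            if v>best[m] and v>0: best[m]=v;par[m]=n;heapq.heappush(pq,(-v,m))
path=[n]
while path[-1]!=g: path.append(par[path[-1]])
w=best[n];print('width',w)
# shortest path with clearance penalty
import itertools
D={n:0};pq=[(0,n)];par={}
while pq:
    b,k=heapq.heappop(pq)
    if b>D[k]:continue
    if k==g:break
    for d in itertools.product((-1,0,1),repeat=3):
        m=tuple(k[i]+d[i] for i in range(3))
        if min(m)<0 or any(m[i]>=C.shape[i] for i in range(3)) or C[m]<.3:continue
        v=b+np.linalg.norm(d)*(1+8/(C[m]+.2)**2)
        if v<D.get(m,1e9):D[m]=v;par[m]=k;heapq.heappush(pq,(v,m))
path=[g]
while path[-1]!=n: path.append(par[path[-1]])
G=np.array([-127,34])
for m in path[::-1][::3]+[g]:
    x,z,t=X[m[0]],Z[m[1]],T[m[2]];c,s=np.cos(np.radians(t)),np.sin(np.radians(t))
    print(x,z,t,'clr %.1f'%C[m],'grip %.0f %.0f'%(x+G[0]*c+G[1]*s,z-G[0]*s+G[1]*c))
E
python3 plan.py
python3 - <<'E'
from h import *
P,im=cloud('t0'); q=P[125:150,255:350].reshape(-1,3)
for lo,hi in((.005,.031),(.06,.112),(.14,.164),(.164,.172)):
    s=q[(q[:,2]>lo)&(q[:,2]<hi)&(q[:,1]>-.1)&(q[:,1]<.08)]; a=np.polyfit(s[:,1]+.016,s[:,0],1); print(lo,len(s),np.percentile(s[:,0],[5,50,95]).round(4),a.round(4))
s=q[(q[:,2]>.161)&(q[:,2]<.175)];print('y ext',s[:,1].min(),s[:,1].max())
for n,u,v,z in(('tabfront',360+190/7,165+485/7,.046),('tabback',360+222/7,165+385/7,.046),('bladeL',360+255/7,165+98/7,.088),('bladeR',360+392/7,165+145/7,.088),('slatL',255+70/8,100+265/8,.167),('slatR',255+697/8,100+265/8,.167),('slatLf',255+70/8,100+282/8,.167)): print(n,ray('t0',u,v,z).round(4))
E
```

```text
goal clear 0.5 max @0 [(np.float64(-5.0), np.float64(56.0), np.float64(0.5)), (np.float64(-5.0), np.float64(57.0), np.float64(0.5)), (np.float64(-5.0), np.float64(58.0), np.float64(0.5))]
width 0.5
-5.0 72.0 0.0 clr 0.5 grip -132 106
-8.0 70.0 4.0 clr 2.4 grip -132 113
-10.0 67.0 6.0 clr 3.4 grip -133 114
-10.0 64.0 6.0 clr 3.7 grip -133 111
-10.0 61.0 6.0 clr 3.9 grip -133 108
-8.0 58.0 4.0 clr 2.2 grip -132 101
-5.0 56.0 0.0 clr 0.5 grip -132 90
-5.0 56.0 0.0 clr 0.5 grip -132 90
0.005 146 [0.6951 0.6987 0.7645] [-0.0928  0.7089]
0.06 268 [0.6963 0.6982 0.7018] [-0.0192  0.6985]
0.14 138 [0.6965 0.6982 0.7009] [-0.0181  0.6986]
0.164 117 [0.6971 0.7003 0.7044] [-0.0011  0.7007]
y ext -0.12374452246588094 0.09252143798369332
tabfront [ 0.4293 -0.2815  0.046 ]
tabback [ 0.472 -0.296  0.046]
bladeL [ 0.5898 -0.2999  0.088 ]
bladeR [ 0.5712 -0.3574  0.088 ]
slatL [0.6988 0.0928 0.167 ]
slatR [ 0.7039 -0.126   0.167 ]
slatLf [0.6927 0.0927 0.167 ]
```

```bash
cat > plan2.py <<'E'
import numpy as np, heapq, itertools
from plan0 import *
X=np.arange(-75,-2.9,1/2);Z=np.arange(30,100,1/2);T=np.arange(0,56,1.)
C=np.zeros((len(X),len(Z),len(T)))
xz=np.stack(np.meshgrid(X,Z,indexing='ij'),-1)[:,:,None]
for k,t in enumerate(T):
    c,s=np.cos(np.radians(t)),np.sin(np.radians(t))
    P=xz+np.stack([SP[:,0]*c+SP[:,1]*s,-SP[:,0]*s+SP[:,1]*c],-1); d=np.min([dist(P,b).min(-1) for b in W],0)
    q=WP-xz; q=np.stack([q[...,0]*c-q[...,1]*s,q[...,0]*s+q[...,1]*c],-1); C[:,:,k]=np.minimum(d,np.min([dist(q,b).min(-1) for b in S],0))
g=(int(np.argmin(abs(X+5))),int(np.argmin(abs(Z-55.5))),0)
print(C[g])
def run(cl):
    D={g:0};pq=[(0,g)];par={}
    while pq:
        b,k=heapq.heappop(pq)
        if b>D[k]:continue
        if k[0]<10: return k,par
        for d in itertools.product((-1,0,1),repeat=3):
            m=tuple(k[i]+d[i] for i in range(3))
            if min(m)<0 or any(m[i]>=C.shape[i] for i in range(3)):continue
            lim=min(cl,.4 if T[m[2]]<6 else cl)
            if C[m]<lim:continue
            v=b+np.linalg.norm(d)*(1+6/(C[m]+.3)**2)
            if v<D.get(m,1e9):D[m]=v;par[m]=k;heapq.heappush(pq,(v,m))
    return None,None
for cl in(1.5,1.2,.9,.6,.3,.1,.02):
    k,par=run(cl); print(cl,k)
    if k:break
G=np.array([-127,34]);n=0
while k!=g:
    x,z,t=X[k[0]],Z[k[1]],T[k[2]];c,s=np.cos(np.radians(t)),np.sin(np.radians(t))
    if n%6==0:print(x,z,t,'clr %.1f'%C[k],'grip %.0f %.0f'%(x+G[0]*c+G[1]*s,z-G[0]*s+G[1]*c))
    k=par[k];n+=1
E
sed '/^X=np/,$d' plan.py > plan0.py; time python3 plan2.py
```

```text
0.5
1.5 (9, 113, 51)
-70.5 86.5 51.0 clr 4.4 grip -124 207
-67.5 86.5 51.0 clr 4.3 grip -121 207
-64.5 86.5 49.0 clr 3.9 grip -122 205
-61.5 86.5 48.0 clr 4.0 grip -121 204
-58.5 86.5 46.0 clr 3.5 grip -122 201
-55.5 86.5 45.0 clr 3.2 grip -121 200
-52.5 86.5 43.0 clr 3.7 grip -122 198
-49.5 86.0 42.0 clr 4.9 grip -121 196
-46.5 85.5 41.0 clr 5.3 grip -120 194
-43.5 82.5 37.0 clr 5.3 grip -124 186
-40.5 80.5 35.0 clr 5.5 grip -125 181
-37.5 78.0 32.0 clr 5.7 grip -127 174
-34.5 76.0 29.0 clr 6.1 grip -129 167
-31.5 74.0 27.0 clr 6.4 grip -129 162
-28.5 72.0 24.0 clr 6.7 grip -131 155
-25.5 70.5 22.0 clr 6.9 grip -131 150
-22.5 68.0 18.0 clr 6.2 grip -133 140
-19.5 66.0 15.0 clr 5.7 grip -133 132
-16.5 64.0 12.0 clr 5.2 grip -134 124
-13.5 62.0 9.0 clr 4.5 grip -134 115
-10.5 60.5 6.0 clr 3.6 grip -133 108
-7.5 58.0 3.0 clr 2.2 grip -133 99
real	0m52.245s
user	0m38.294s
sys	0m14.172s
```

{"method": "arm_command", "body": {"motion": [[87,-37,-16,0,0],[87,-74,-32,0,0],[87,-111,-48,0,0],[87,-148,-64,0,0],[87,-185,-80,0,0]]}}

```text
time: 0.52
position: [0.3583, 0.4795, 0.2361]
tool_rot: [-0.508, -3.1, 0.001]
ft_force: [1.3, 0.5, -0.0]
grip_width: 1.0
grip_force: 0.0
```

{"method": "arm_command", "body": {"motion": [[87,-37,-16,0,0],[87,-74,-32,0,0],[87,-114,-47,0,0],[87,-131,-83,0,0],[87,-149,-119,0,0]]}}

```text
time: 0.93
position: [0.4616, 0.3186, 0.2354]
tool_rot: [-0.51, -3.099, 0.002]
ft_force: [0.3, -0.8, 0.4]
grip_width: 0.998
grip_force: 0.0
```

{"method": "arm_command", "body": {"motion": [[87,-18,-36,0,0],[87,-36,-72,0,0],[87,-54,-108,0,0],[87,-72,-144,0,0],[87,-90,-180,0,0]]}}

```text
time: 1.35
position: [0.488, 0.1195, 0.2363]
tool_rot: [-0.508, -3.1, -0.0]
ft_force: [1.6, 0.2, 0.4]
grip_width: 0.999
grip_force: 0.0
```

{"method": "arm_command", "body": {"motion": [[87,-18,-36,0,0],[87,-36,-72,0,0],[87,-54,-108,0,0],[87,-60,-146,0,0],[87,-66,-184,0,0]]}}

```text
time: 1.77
position: [0.4917, -0.076, 0.2362]
tool_rot: [-0.509, -3.1, 0.0]
ft_force: [1.5, -0.4, 0.1]
grip_width: 1.001
grip_force: 0.0
```

Run:
```python
from h import *
s=get_state();print(s['time'],s['position'],s['tool_rot'],s['joint_positions'].round(2) if hasattr(s['joint_positions'],'round') else s['joint_positions'])
print(totool(np.array([.447,-.288,.2355])-s['position'])*1000)
```

```text
1.7667 [ 0.49168006 -0.07597985  0.23624267] [-5.08627617e-01 -3.09978520e+00  3.74698591e-04] [-0.41 -0.02  0.51  1.84  0.01  1.32  1.34]
[ -25.4173782  -215.18067344    0.7977749 ]
```

{"method": "arm_command", "body": {"motion": [[87,-6,-40,0,-1],[87,-12,-80,0,-1],[87,-18,-120,0,-1],[87,-22,-160,0,-1],[87,-25,-195,0,-1]]}}

```text
time: 2.18
position: [0.4523, -0.2693, 0.2365]
tool_rot: [0.483, 3.104, -0.0]
ft_force: [0.3, -0.0, -0.0]
grip_width: 0.999
grip_force: 0.0
```

{"method": "arm_command", "body": {"motion": [[87,0,0,0,0],[87,0,0,0,0]]}}

```text
time: 2.35
position: [0.4523, -0.2689, 0.2363]
tool_rot: [-0.489, -3.103, 0.0]
ft_force: [1.0, 1.4, -0.2]
grip_width: 1.0
grip_force: 0.0
```

Run:
```python
from h import *
s=get_state();print(s['time'],s['position'],s['tool_rot'])
snap('wrist','w0'); P,im=cloud('w0')
q=P.reshape(-1,3)
for lo,hi,a in((.04,.052,0),(.058,.068,1),(.08,.095,2)):
    m=(q[:,2]>lo)&(q[:,2]<hi)&(q[:,1]<-.2)&(q[:,0]<.65); r=q[m]
    if len(r)>20:
        dark=im.reshape(-1,3)[m].sum(1)
        if a==0: r=r[dark<100]
        print(lo,len(r),cv2.minAreaRect((r[:,:2]*1000).astype(np.float32)))
```

```text
2.35 [ 0.45231656 -0.26889378  0.23633465] [-4.89290367e-01 -3.10273975e+00  2.63246228e-04]
0.04 276 ((454.302978515625, -291.57232666015625), (9.596322059631348, 41.478919982910156), 71.703369140625)
0.058 817 ((492.9061279296875, -432.7183532714844), (352.7892761230469, 42.71941375732422), 53.65156936645508)
0.08 150 ((383.1531677246094, -556.5028686523438), (10.332047462463379, 19.658525466918945), 82.28765106201172)
```

View pics/w0.png

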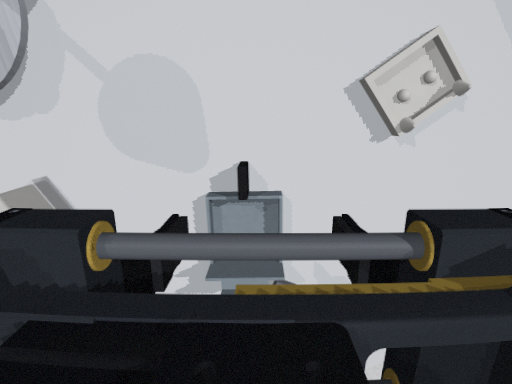

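{"method": "arm_command", "body": {"motion": [[87,-3,-21,40,0],[60,-3,-21,80,0],[50,-3,-21,120,0],[40,-3,-21,155,0],[40,-3,-21,180,0]], "newtons": 12}}

```text
time: 2.82
position: [0.4493, -0.2841, 0.0528]
tool_rot: [-0.475, -3.101, -0.004]
ft_force: [0.4, -0.7, -0.2]
grip_width: 0.781
grip_force: 0.0
```

{"method": "arm_command", "body": {"motion": [[40,0,0,15,0],[40,0,0,27,0],[30,0,0,27,0],[15,0,0,27,0],[0,0,0,27,0]]}}

```text
time: 3.23
position: [0.4514, -0.2875, 0.0307]
tool_rot: [0.479, 3.103, -0.0]
ft_force: [-0.3, 0.3, 0.5]
grip_width: 0.401
grip_force: 0.0
```

{"method": "arm_command", "body": {"motion": [[0,0,0,0,0],[0,0,0,0,0],[0,0,0,0,0],[0,0,0,0,0]], "newtons": 12}}

```text
time: 3.57
position: [0.4507, -0.2883, 0.0304]
tool_rot: [0.481, 3.103, -0.001]
ft_force: [-0.6, 0.0, 3.2]
grip_width: 0.139
grip_force: 11.9
```

{"method": "arm_command", "body": {"motion": [[0,-2,0,-8,0],[0,-5,0,-15,0],[0,-8,0,-21,0],[0,-14,0,-31,0],[0,-20,0,-41,0]], "newtons": 9}}

```text
time: 3.98
position: [0.4697, -0.2936, 0.0715]
tool_rot: [-0.481, -3.104, -0.0]
ft_force: [-1.3, 0.3, -1.4]
grip_width: 0.138
grip_force: 9.0
```

{"method": "arm_command", "body": {"motion": [[0,-7,0,-9,0],[0,-15,0,-17,0],[0,-25,0,-26,0],[0,-38,0,-35,0],[0,-38,0,-35,0]]}}

```text
time: 4.4
position: [0.5095, -0.3062, 0.1082]
tool_rot: [0.477, 3.099, -0.003]
ft_force: [0.3, 0.5, -0.9]
grip_width: 0.139
grip_force: 9.0
```

```bash
cat > shelf.py <<'E'
from h import *
def view(tag):
    snap('scene',tag); snap('top',tag+'t')
    crop(tag,100,60,300,210,3,tag+'c')
E
python3 - <<'E'
from shelf import *
view('s1')
E
```

```text
(no output)
```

View pics/s1c.png

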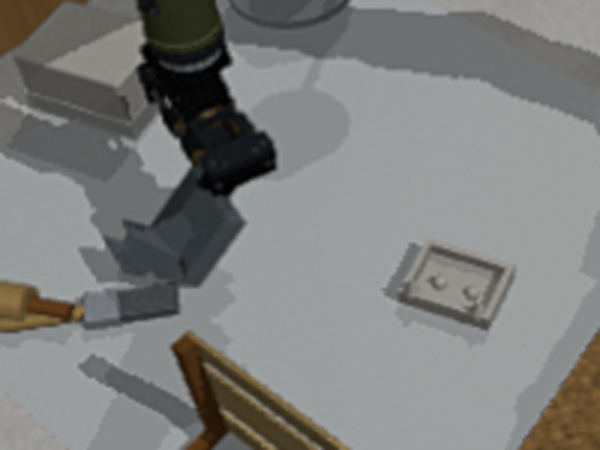

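{"method": "arm_command", "body": {"motion": [[0,0,0,0,0],[0,0,0,0,0],[0,0,0,0,0]], "newtons": 60}}

```text
time: 4.75
position: [0.5058, -0.3052, 0.1059]
tool_rot: [0.481, 3.103, -0.0]
ft_force: [2.5, -1.2, 1.4]
grip_width: 0.132
grip_force: 60.0
```

{"method": "arm_command", "body": {"motion": [[0,0,0,-10,0],[0,0,0,-30,0],[0,0,0,-60,0],[0,0,0,-80,0],[0,0,0,-80,0]]}}

```text
time: 5.17
position: [0.5062, -0.3066, 0.1898]
tool_rot: [0.481, 3.1, -0.002]
ft_force: [0.2, -1.5, -2.2]
grip_width: 0.134
grip_force: 60.0
```

```bash
cat > fit.py <<'E'
from h import *
F=dict(S=[(0,16,-30,30,60,64),(12,16,-30,30,60,88),(-4,0,-50,50,0,64),(-100,-4,-50,50,0,4),(-100,-4,-50,-48,4,26),(-100,-4,48,50,4,26),(-100,-97,-50,50,4,26)])
def fitshelf(tags,p0,rad=.13):
    """p0: x,y,z of shelf origin (m), yaw, tilt(rad front-up). robust box-surface fit to clouds"""
    from scipy.optimize import least_squares
    def Rm(p): # shelf->world
        return R.from_euler('ZY',[p[3],p[4]])
    Q=[]
    c0=np.array(p0[:3])+Rm(p0).apply([-.045,0,.03])
    for t in tags:
        P,im=cloud(t); q=P.reshape(-1,3); col=im.reshape(-1,3).astype(int)
        d=q-c0; loc=Rm(p0).inv().apply(np.nan_to_num(q,nan=9)-p0[:3])*1000
        m=(loc[:,0]>-108)&(loc[:,0]<25)&(abs(loc[:,1])<60)&(loc[:,2]>-10)&(loc[:,2]<98)&(q[:,2]>.006)&(col.sum(1)>110)&(col.max(1)-col.min(1)<40)
        Q.append(q[m]); print(t,m.sum())
    q=np.concatenate(Q)
    B=np.array(F['S'],float)
    def res(p):
        l=Rm(p).inv().apply(q-p[:3])*1000
        c=(B[:,[0,2,4]]+B[:,[1,3,5]])/2;h=(B[:,[1,3,5]]-B[:,[0,2,4]])/2
        a=abs(l[:,None]-c)-h; o=np.linalg.norm(np.maximum(a,0),axis=-1)+np.minimum(a.max(-1),0)
        return abs(o).min(1)
    r=least_squares(res,p0,loss='soft_l1',f_scale=3,x_scale=[.01,.01,.01,.1,.1],diff_step=1e-4)
    p=r.x; print('origin',p[:3].round(4),'yaw,tilt deg',np.degrees(p[3:]).round(2),'med res mm',np.median(res(p)).round(2))
    return p
E
python3 - <<'E'
from fit import *
s=get_state();print(s['position'],s['tool_rot'],s['ft_force'])
snap('scene','s2');snap('top','s2t')
th=np.radians(43);yaw=np.radians(-18);g=s['position']+[0,0,.005]
d=R.from_euler('ZY',[yaw,th]).apply([-.1254,0,.0354]); p0=np.r_[g-d,yaw,th]; print(p0)
fitshelf(['s2','s2t'],p0)
crop('s2',100,60,300,210,3,'s2c')
E
```

```text
[ 0.50617955 -0.30664509  0.18978236] [ 4.81381672e-01  3.09964435e+00 -1.77202684e-03] [ 0.17500388 -1.54051006 -2.24647848]
[ 0.5704415  -0.32752506  0.08336984 -0.31415927  0.75049158]
s2 1013
s2t 857
origin [ 0.579  -0.3287  0.0846] yaw,tilt deg [-17.88  41.33] med res mm 0.85
```

View pics/s2c.png

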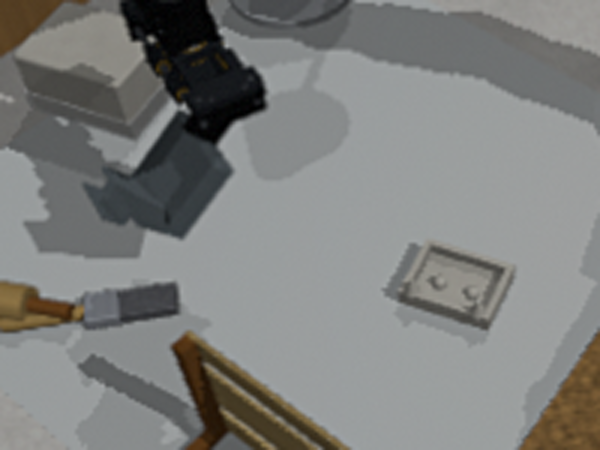

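Run:
```python
from plan0 import *
def cl(x,z,t):
    c,s=np.cos(np.radians(t)),np.sin(np.radians(t))
    P=np.array([x,z])+np.stack([SP[:,0]*c+SP[:,1]*s,-SP[:,0]*s+SP[:,1]*c],-1); d=min(dist(P,b).min() for b in W)
    q=WP-[x,z]; q=np.stack([q[:,0]*c-q[:,1]*s,q[:,0]*s+q[:,1]*c],-1); return min(d,min(dist(q,b).min() for b in S))
for t in(38,41,44):
  for x in range(-80,-38,3):
    r=[(cl(x,z,t),z) for z in np.arange(60,100,.5)]; b=max(r); ok=[z for c,z in r if c>1.5]; print(t,x,'best z %.1f clr %.1f'%(b[1],b[0]),ok[0] if ok else '',ok[-1] if ok else '')
```

```text
38 -80 best z 66.5 clr 17.2 60.0 99.5
38 -77 best z 66.5 clr 14.8 60.0 99.5
38 -74 best z 67.0 clr 12.7 60.0 99.5
38 -71 best z 67.5 clr 10.5 60.0 99.5
38 -68 best z 67.5 clr 8.3 60.0 76.5
38 -65 best z 68.5 clr 6.6 60.5 74.0
38 -62 best z 70.0 clr 5.0 64.5 73.5
38 -59 best z 71.5 clr 3.5 68.0 73.5
38 -56 best z 73.0 clr 2.3 72.0 74.5
38 -53 best z 77.0 clr 2.4 76.0 78.5
38 -50 best z 80.5 clr 2.7 79.5 82.0
38 -47 best z 82.0 clr 4.1 79.5 86.0
38 -44 best z 83.0 clr 5.4 79.5 88.0
38 -41 best z 81.5 clr 4.7 77.5 85.5
41 -80 best z 70.0 clr 14.9 60.0 99.5
41 -77 best z 70.5 clr 12.7 60.0 99.5
41 -74 best z 70.5 clr 10.7 60.0 99.5
41 -71 best z 71.0 clr 8.6 60.0 80.0
41 -68 best z 71.5 clr 6.8 63.5 77.5
41 -65 best z 73.0 clr 5.5 67.0 76.5
41 -62 best z 74.5 clr 4.0 70.5 76.5
41 -59 best z 76.0 clr 2.9 74.0 78.0
41 -56 best z 79.5 clr 2.9 77.5 81.5
41 -53 best z 83.0 clr 2.9 81.0 85.0
41 -50 best z 84.5 clr 4.2 82.0 88.5
41 -47 best z 86.0 clr 5.3 82.0 91.0
41 -44 best z 84.5 clr 4.5 81.0 88.0
41 -41 best z 82.0 clr 4.3 78.5 85.5
44 -80 best z 74.0 clr 12.9 60.0 99.5
44 -77 best z 74.0 clr 10.8 60.0 99.5
44 -74 best z 74.0 clr 8.8 63.5 84.0
44 -71 best z 75.0 clr 7.1 67.0 81.0
44 -68 best z 76.0 clr 5.8 70.0 80.5
44 -65 best z 77.5 clr 4.5 73.0 80.5
44 -62 best z 79.0 clr 3.5 76.0 81.5
44 -59 best z 82.0 clr 3.4 79.5 84.5
44 -56 best z 85.0 clr 3.4 82.5 87.5
44 -53 best z 87.0 clr 4.0 84.5 91.0
44 -50 best z 88.5 clr 5.4 84.5 94.0
44 -47 best z 87.5 clr 4.3 84.5 91.0
44 -44 best z 85.0 clr 3.7 82.0 88.0
44 -41 best z 83.5 clr 4.7 79.5 86.5
```

{"method": "arm_command", "body": {"motion": [[0,4,15,0,0],[0,10,37,0,0],[0,17,63,0,0],[0,24,90,0,0],[0,31,117,0,0]]}}

```text
time: 5.68
position: [0.5092, -0.1827, 0.1832]
tool_rot: [-0.481, -3.099, -0.0]
ft_force: [0.5, 0.4, -2.7]
grip_width: 0.136
grip_force: 60.0
```

{"method": "arm_command", "body": {"motion": [[0,7,27,0,0],[0,14,54,0,0],[0,21,80,0,0],[0,27,102,0,0],[0,31,117,0,0]]}}

```text
time: 6.1
position: [0.5151, -0.0601, 0.1832]
tool_rot: [-0.475, -3.1, -0.0]
ft_force: [0.1, -0.1, -2.6]
grip_width: 0.131
grip_force: 60.0
```

{"method": "arm_command", "body": {"motion": [[0,3,10,0,-3],[0,6,22,2,-8],[0,9,34,5,-13],[0,11,42,8,-17],[0,12,46,10,-19]]}}

```text
time: 6.52
position: [0.5174, -0.0142, 0.1729]
tool_rot: [0.046, -3.136, 0.0]
ft_force: [-0.8, -0.2, -2.7]
grip_width: 0.13
grip_force: 60.0
```

{"method": "arm_command", "body": {"motion": [[0,0,0,0,0],[0,0,0,0,0]]}}

```text
time: 6.68
position: [0.518, -0.016, 0.1738]
tool_rot: [0.037, -3.137, 0.001]
ft_force: [0.8, -0.4, -3.2]
grip_width: 0.131
grip_force: 60.0
```

```bash
cat >> fit.py <<'E'
def rackfit(tag):
    P,im=cloud(tag); q=P.reshape(-1,3)
    for lo,hi in((.06,.112),(.14,.164),(.165,.172)):
        s=q[(q[:,2]>lo)&(q[:,2]<hi)&(q[:,1]>-.1)&(q[:,1]<.08)&(q[:,0]>.685)&(q[:,0]<.715)]
        if len(s)>20: a=np.polyfit(s[:,1]+.016,s[:,0],1); print('rack',tag,lo,len(s),a.round(4),np.percentile(s[:,0],[10,90]).round(4))
E
cat > chk.py <<'E'
from fit import *
import sys
def chk(tag,loc=(-.130,.0325),th=41.3,yaw=1.1,cams=('scene','top')):
    s=get_state();print(s['time'],s['position'],s['tool_rot'],s['ft_force'])
    g=s['position']+[0,0,.005];tags=[]
    for c in cams: tags.append(snap(c,tag+c[0]))
    th,yaw=np.radians([th,yaw]); d=R.from_euler('ZY',[yaw,th]).apply([loc[0],0,loc[1]])
    p=fitshelf(tags,np.r_[g-d,yaw,th]); return p
E
python3 - <<'E'
from chk import *
chk('s3'); rackfit('s3s');rackfit('s3t');rackfit('s0')
crop('s3s',100,100,300,250,3,'s3c')
E
```

```text
6.6833 [ 0.51802008 -0.01601     0.173766  ] [ 3.69643485e-02 -3.13737758e+00  1.25702752e-03] [ 0.8071769  -0.40728051 -3.15858039]
s3s 1396
s3t 546
origin [ 0.5939 -0.015   0.0701] yaw,tilt deg [ 1.12 41.19] med res mm 0.87
rack s3s 0.06 261 [-0.0198  0.7066] [0.7054 0.708 ]
rack s3s 0.14 157 [-0.0213  0.7064] [0.7049 0.7079]
rack s3s 0.165 134 [-0.0087  0.7042] [0.7011 0.7071]
rack s3t 0.06 262 [-0.0178  0.6985] [0.6965 0.6999]
rack s3t 0.14 144 [-0.0181  0.6987] [0.6965 0.7007]
rack s3t 0.165 95 [-0.0099  0.7003] [0.6974 0.7028]
rack s0 0.06 256 [-0.0192  0.7066] [0.7053 0.7081]
rack s0 0.14 160 [-0.0196  0.7064] [0.705  0.7079]
rack s0 0.165 140 [-0.009   0.7041] [0.7009 0.7069]
```

View pics/s3c.png

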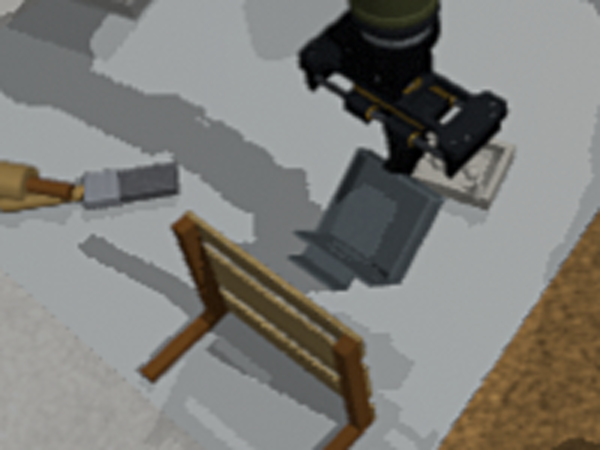

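Run:
```python
from fit import *
p0=np.r_[.5939,-.015,.0701,np.radians([1.1,41.2])]
for t in('s3s','s3t'):
    fitshelf([t],p0); P,im=cloud(t);q=P.reshape(-1,3)
    s=q[(abs(q[:,1]+.016)<.08)&(q[:,0]>.69)&(q[:,0]<.715)&(q[:,2]>.12)]; print('top z pct',np.percentile(s[:,2],[90,95,98]).round(4))
    s=q[(abs(q[:,1]+.016)<.13)&(q[:,0]>.69)&(q[:,0]<.715)&(q[:,2]>.14)];print('y',np.percentile(s[:,1],[.5,99.5]).round(4))
    tb=q[(q[:,0]>.5)&(q[:,0]<.6)&(q[:,1]>.08)&(q[:,1]<.11)];print('table',np.median(tb[:,2]).round(4))
```

```text
s3s 1397
origin [ 0.5939 -0.0146  0.0702] yaw,tilt deg [ 1.09 41.18] med res mm 0.84
top z pct [0.1681 0.1689 0.1694]
y [-0.1245  0.0927]
table 0.0006
s3t 546
origin [ 0.5939 -0.016   0.0701] yaw,tilt deg [ 1.5  41.44] med res mm 0.92
top z pct [0.1683 0.1691 0.1709]
y [-0.1235  0.0923]
table 0.0003
```

{"method": "arm_command", "body": {"motion": [[0,-8,0,0,0],[0,-18,0,-1,0],[0,-28,0,-1.5,0],[0,-35,0,-1.5,0],[0,-35,0,-1.5,0]]}}

```text
time: 7.2
position: [0.5566, -0.015, 0.1771]
tool_rot: [-0.038, 3.14, -0.001]
ft_force: [0.5, 1.1, -2.4]
grip_width: 0.13
grip_force: 60.0
```

{"method": "arm_command", "body": {"motion": [[0,-5,0,-2,0],[0,-9,0,-3.5,0],[0,-12,0,-5.5,0],[0,-12,0,-5.5,0],[0,-12,0,-5.5,0]]}}

```text
time: 7.62
position: [0.5667, -0.0148, 0.1828]
tool_rot: [-0.038, 3.141, 0.0]
ft_force: [0.3, 1.2, -2.1]
grip_width: 0.135
grip_force: 60.0
```

Run:
```python
from chk import *
chk('s4'); crop('s4s',140,130,270,230,6,'s4c')
```

```text
7.6167 [ 0.56672903 -0.0147677   0.18277414] [-3.81203194e-02  3.14107032e+00  1.12603066e-04] [ 0.31154458  1.18216435 -2.10553678]
s4s 1456
s4t 455
origin [ 0.646  -0.0114  0.0798] yaw,tilt deg [ 3.88 38.59] med res mm 1.04
```

View pics/s4c.png

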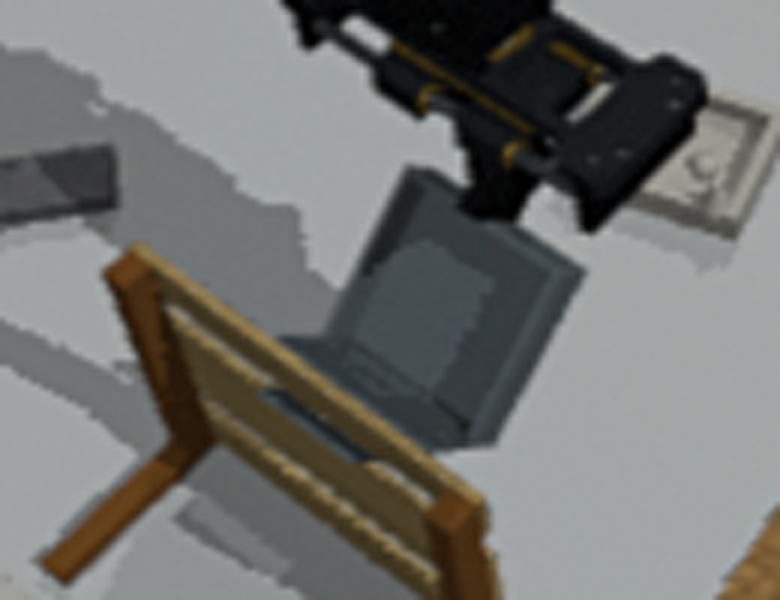

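{"method": "arm_command", "body": {"motion": [[0,-2,0,-2.5,0],[0,-4,0,-4.5,0],[0,-7,0,-6.5,0],[0,-10,0,-7.5,0],[0,-10,0,-7.5,0]]}}

```text
time: 8.13
position: [0.5775, -0.0144, 0.1906]
tool_rot: [-0.038, 3.14, -0.0]
ft_force: [-0.0, 0.4, -1.7]
grip_width: 0.129
grip_force: 60.0
```

{"method": "arm_command", "body": {"motion": [[0,0,0,0,0]]}}

```text
time: 8.22
position: [0.5768, -0.0145, 0.1901]
tool_rot: [-0.038, 3.141, -0.0]
ft_force: [-0.1, 0.4, -1.7]
grip_width: 0.13
grip_force: 60.0
```

{"method": "arm_command", "body": {"motion": [[0,2,0,7,0],[0,5,0,14,0],[0,7,0,21,0],[0,9,0,28,0],[0,9,0,28,0]], "newtons": 25}}

```text
time: 8.63
position: [0.5671, -0.0147, 0.1605]
tool_rot: [0.038, -3.141, 0.0]
ft_force: [1.4, -0.8, 0.0]
grip_width: 0.135
grip_force: 25.0
```

{"method": "arm_command", "body": {"motion": [[0,1,0,7,0],[0,2,0,14,0],[0,3,0,21,0],[0,4,0,28,0],[0,4,0,28,0]]}}

```text
time: 9.05
position: [0.5631, -0.0148, 0.1324]
tool_rot: [0.038, -3.14, 0.001]
ft_force: [0.9, 0.3, -0.1]
grip_width: 0.138
grip_force: 25.0
```

Run:
```python
from h import *
snap('scene','s5');crop('s5',140,130,270,230,6,'s5c')
```

```text
(no output)
```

View pics/s5c.png

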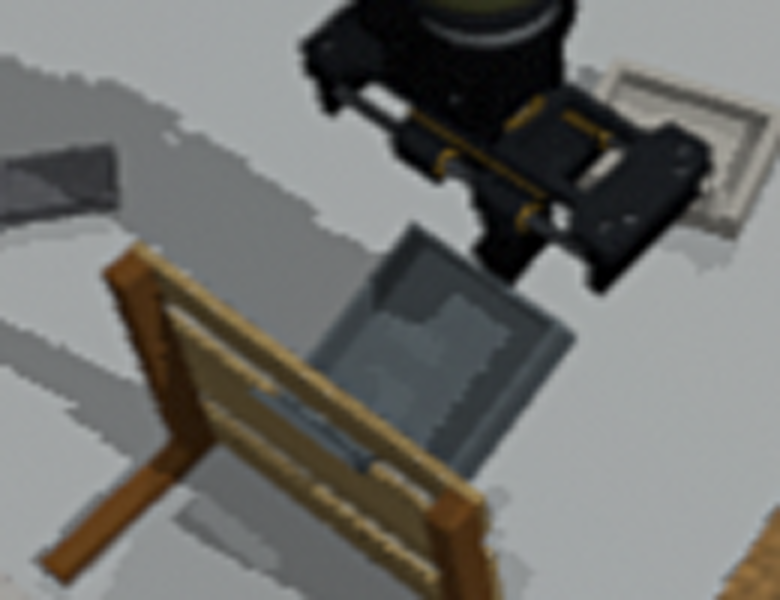

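{"method": "arm_command", "body": {"motion": [[0,0,0,7,0],[0,0,0,14,0],[0,0,0,21,0],[0,0,0,28,0],[0,-1,0,34,0]]}}

```text
time: 9.52
position: [0.5646, -0.0148, 0.0993]
tool_rot: [-0.038, 3.141, 0.0]
ft_force: [0.2, -0.7, 1.6]
grip_width: 0.134
grip_force: 25.0
```

{"method": "arm_command", "body": {"motion": [[0,0,0,4,0],[0,-1,0,8,0],[0,-1,0,12,0],[0,-1,0,14,0],[0,-1,0,14,0]]}}

```text
time: 9.93
position: [0.5661, -0.0148, 0.086]
tool_rot: [-0.038, 3.14, -0.0]
ft_force: [1.3, -0.5, 1.2]
grip_width: 0.14
grip_force: 25.0
```

Run:
```python
from chk import *
chk('s6',th=2)
```

```text
9.9333 [ 0.56612934 -0.01476099  0.08598964] [-3.81843198e-02  3.14037470e+00 -1.96664650e-04] [ 1.29974388 -0.4684237   1.18472694]
s6s 1170
s6t 574
origin [ 0.7013 -0.0121  0.0603] yaw,tilt deg [ 1.42 -3.13] med res mm 1.58
```

{"method": "arm_command", "body": {"motion": [[0,0,0,1,0],[0,0,0,2,0],[0,0,0,2.5,0],[0,0,0,2.5,0]], "newtons": 5}}

```text
time: 10.37
position: [0.5665, -0.0145, 0.0841]
tool_rot: [-0.038, 3.139, 0.001]
ft_force: [4.2, 0.6, 2.4]
grip_width: 0.138
grip_force: 5.0
```

{"method": "arm_command", "body": {"motion": [[25,0,0,0,0],[45,0,0,0,0],[45,0,0,0,0],[45,0,0,0,0]]}}

```text
time: 10.7
position: [0.5643, -0.015, 0.0828]
tool_rot: [0.038, -3.139, 0.0]
ft_force: [0.0, 0.2, -0.4]
grip_width: 0.359
grip_force: 0.0
```

{"method": "arm_command", "body": {"motion": [[45,0,0,-15,0],[45,0,0,-40,0],[45,0,0,-75,0],[60,0,0,-110,0],[87,0,0,-140,0]]}}

```text
time: 11.12
position: [0.5651, -0.0151, 0.2253]
tool_rot: [0.038, -3.141, 0.0]
ft_force: [0.8, -0.4, 0.6]
grip_width: 0.595
grip_force: 0.0
```

Run:
```python
from h import *
s=get_state();print(s['position'],s['ft_force'])
snap('scene','s7'); snap('top','s7t'); crop('s7',140,130,270,230,6,'s7c')
for t in('s7','s7t'):
    P,im=cloud(t);q=P.reshape(-1,3)
    def pl(n,x0,x1,y0,y1,z0,z1):
        s=q[(q[:,0]>x0)&(q[:,0]<x1)&(q[:,1]>y0)&(q[:,1]<y1)&(q[:,2]>z0)&(q[:,2]<z1)]
        if len(s)<20: print(t,n,len(s));return
        A=np.c_[s[:,0]-.64,s[:,1]+.016,np.ones(len(s))]; c=np.linalg.lstsq(A,s[:,2],rcond=None)[0]; print(t,n,len(s),'slope deg',np.degrees(c[:2]).round(2),'z',c[2].round(4))
    pl('floor',.605,.675,-.055,.025,.05,.068)
    s=q[(q[:,2]>.075)&(q[:,2]<.09)&(abs(q[:,1]+.015)<.06)&(q[:,0]<.69)&(q[:,0]>.585)]; print('lip',len(s),s[:,0].min(),np.percentile(s[:,2],[50,90]),s[:,1].min(),s[:,1].max())
```

```text
[ 0.56510593 -0.01512308  0.22532239] [ 0.77435856 -0.35031171  0.61633131]
s7 floor 398 slope deg [1.22 0.45] z 0.058
lip 148 0.5850625629287032 [0.07893446 0.08208683] -0.06564599310331609 0.03884248251395428
s7t floor 100 slope deg [0.83 1.99] z 0.0566
lip 59 0.5874963993125023 [0.08100656 0.08466537] -0.009903607835167319 0.037318426149760206
```

View pics/s7c.png

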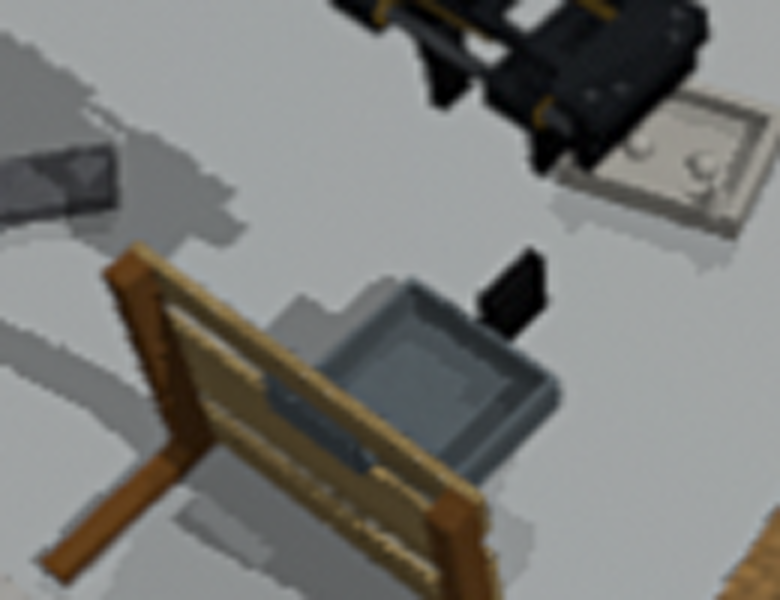

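```bash
cat > cups.py <<'E'
from h import *
def cups(tag):
    P,im=cloud(tag); hsv=cv2.cvtColor(im,cv2.COLOR_RGB2HSV); q=P.reshape(-1,3); sat=hsv[...,1].ravel()
    m=(q[:,2]>.046)&(q[:,2]<.07)&(q[:,1]>.15)&(q[:,1]<.45)&(q[:,0]>.3)&(q[:,0]<.75)&(sat<110)
    mask=m.reshape(im.shape[:2]).astype(np.uint8); n,l,st,c=cv2.connectedComponentsWithStats(cv2.dilate(mask,np.ones((3,3))))
    for i in range(1,n):
        r=q[(l.ravel()==i)&m]
        if len(r)<25: continue
        (x,y),rad=cv2.minEnclosingCircle(r[:,:2].astype(np.float32)); print('cup? x %.4f y %.4f r %.4f n %d z %.3f'%(x,y,rad,len(r),np.median(r[:,2])))
if __name__=='__main__':
    import sys
    s=get_state();print(s['time'],s['position'],s['ft_force'])
    snap('top',sys.argv[1]);cups(sys.argv[1])
E
python3 - <<'E'
from cups import *
cups('s7t')
print('scene');cups('s7')
for t in('s7','s7t'):
    P,im=cloud(t);q=P.reshape(-1,3)
    s=q[(q[:,2]>.074)&(q[:,2]<.09)&(q[:,0]<.65)&(q[:,0]>.57)&(abs(q[:,1]+.015)<.053)&(abs(q[:,1]+.015)>.015)]; print(t,'front',np.percentile(s[:,0],[1,5,20]).round(4), len(s))
    s=q[(q[:,2]>.074)&(q[:,2]<.1)&(q[:,0]<.67)&(q[:,0]>.62)&(abs(q[:,1]+.015)<.07)]; print('y',s[:,1].min(),s[:,1].max())
    s=q[(q[:,2]>.09)&(q[:,2]<.108)&(q[:,0]<.58)&(q[:,0]>.53)&(abs(q[:,1]+.015)<.03)]; print('tab',len(s),s.mean(0) if len(s) else '')
E
```

```text
cup? x 0.7365 y 0.1917 r 0.0103 n 34 z 0.052
cup? x 0.5980 y 0.3357 r 0.0316 n 88 z 0.056
cup? x 0.4908 y 0.3247 r 0.0316 n 84 z 0.056
cup? x 0.3821 y 0.3021 r 0.0309 n 78 z 0.055
scene
cup? x 0.3851 y 0.3030 r 0.0319 n 126 z 0.054
cup? x 0.4949 y 0.3251 r 0.0319 n 123 z 0.055
cup? x 0.6013 y 0.3360 r 0.0314 n 131 z 0.055
cup? x 0.7410 y 0.1923 r 0.0104 n 46 z 0.052
s7 front [0.595  0.5956 0.5985] 100
y -0.06564599310331609 0.03884248251395428
tab 38 [ 0.56698016 -0.0137617   0.09713737]
s7t front [0.5937 0.5969 0.6042] 15
y 0.03351883389127927 0.03691913141844963
tab 7 [ 0.55657715 -0.0109906   0.09679765]
```

```bash
cat > go.py <<'E'
from h import *
import sys
t=np.array(list(map(float,sys.argv[1:4]))); s=get_state()
print('t',s['time'],s['position'].round(4),(totool(t-s['position'])*1000).round(1), R.from_rotvec(s['tool_rot']).as_matrix()[:2,:2].round(3).tolist())
E
python3 go.py .5997 .3358 .043
```

```text
t 11.2167 [ 0.5682 -0.0152  0.229 ] [-38.3 349.9 186.7] [[-1.0, -0.024], [-0.024, 1.0]]
```

{"method": "arm_command", "body": {"motion": [[87,-4,38,0,0],[87,-8,76,0,0],[87,-12,114,0,0],[87,-17,152,0,0],[87,-21,190,0,0]]}}

```text
time: 11.63
position: [0.5811, 0.177, 0.2223]
tool_rot: [0.038, -3.139, 0.001]
ft_force: [0.6, -0.9, -0.6]
grip_width: 0.982
grip_force: 0.0
```

{"method": "arm_command", "body": {"motion": [[87,-4,38,0,0],[87,-8,76,0,0],[87,-12,114,0,0],[87,-15,145,0,0],[87,-17,160,10,0]]}}

```text
time: 12.05
position: [0.5938, 0.3422, 0.2133]
tool_rot: [0.048, -3.141, -0.005]
ft_force: [-0.7, 0.5, 0.1]
grip_width: 0.999
grip_force: 0.0
```

{"method": "arm_command", "body": {"motion": [[87,0,0,30,0],[87,0,0,60,0],[87,0,0,90,0],[87,0,0,105,0],[87,0,0,105,0]], "newtons": 15}}

```text
time: 12.47
position: [0.5918, 0.3324, 0.1018]
tool_rot: [0.036, -3.132, 0.011]
ft_force: [-0.0, -0.4, -0.1]
grip_width: 1.0
grip_force: 0.0
```

```bash
python3 go.py .5997 .3358 .043
python3 - <<'E'
from h import *
snap('wrist','wc1');P,im=cloud('wc1');q=P.reshape(-1,3);s=q[(q[:,2]>.053)&(q[:,2]<.061)&(np.hypot(q[:,0]-.6,q[:,1]-.336)<.045)];print(len(s))
if len(s)>20:
    A=np.c_[2*s[:,:2],np.ones(len(s))];c=np.linalg.lstsq(A,(s[:,:2]**2).sum(1),rcond=None)[0];print(c,np.sqrt(c[2]+c[0]**2+c[1]**2),cv2.minEnclosingCircle(s[:,:2].astype(np.float32)))
E
```

```text
t 12.4667 [0.5918 0.3324 0.1018] [-8.5  3.6 58.7] [[-1.0, -0.023], [-0.023, 1.0]]
750
[ 0.5986999   0.33650685 -0.47081557] 0.02937453148244353 ((0.5989457964897156, 0.33631739020347595), 0.031398698687553406)
```

{"method": "arm_command", "body": {"motion": [[87,-7,4,5,0],[87,-7,4,25,0],[87,-7,4,45,0],[87,-7,4,57,0],[87,-7,4,58,0]]}}

```text
time: 12.93
position: [0.6013, 0.3396, 0.0486]
tool_rot: [0.038, -3.139, 0.003]
ft_force: [-0.6, 0.4, 0.1]
grip_width: 0.999
grip_force: 0.0
```

{"method": "arm_command", "body": {"motion": [[55,0,0,0,0],[50,0,0,0,0],[50,0,0,0,0],[50,0,0,0,0]]}}

```text
time: 13.27
position: [0.603, 0.3405, 0.0522]
tool_rot: [-0.038, 3.139, 0.002]
ft_force: [0.3, -0.6, 0.8]
grip_width: 0.781
grip_force: 0.3
```

{"method": "arm_command", "body": {"motion": [[50,0,0,-20,0],[50,0,0,-55,0],[50,0,0,-95,0],[50,0,0,-135,0],[50,0,0,-175,0]]}}

```text
time: 13.68
position: [0.6019, 0.34, 0.2282]
tool_rot: [-0.038, 3.141, 0.001]
ft_force: [1.5, 0.9, 0.1]
grip_width: 0.706
grip_force: 15.0
```

```bash
python3 go.py .638 -.0135 .24
```

```text
t 13.6833 [0.6019 0.34   0.2282] [ -27.6 -354.3  -12. ] [[-1.0, -0.024], [-0.024, 1.0]]
```

Run:
```python
from h import *
s=get_state();print(s['position'],s['grip_width'],s['grip_force'])
snap('scene','g1'); snap('wrist','g1w')
P,im=cloud('g1');q=P.reshape(-1,3);g=s['position']
m=(np.hypot(q[:,0]-g[0],q[:,1]-g[1])<.035)&(q[:,2]>.1)&(q[:,2]<.29)&(im.reshape(-1,3).min(1)>90)
print(m.sum(),np.percentile(q[m],[1,5,50,95,99],axis=0).round(4).tolist())
v,u=np.argwhere(m.reshape(im.shape[:2])).mean(0).astype(int);print(u,v)
crop('g1',max(u-50,0),max(v-45,0),u+50,v+45,6,'g1c')
```

```text
[0.60185576 0.34004602 0.22823123] 0.7062599178697683 14.997990117408335
161 [[0.5795, 0.315, 0.1683], [0.5835, 0.3179, 0.1688], [0.6006, 0.3431, 0.197], [0.6299, 0.366, 0.2219], [0.6314, 0.3679, 0.2233]]
322 239
```

View pics/g1c.png

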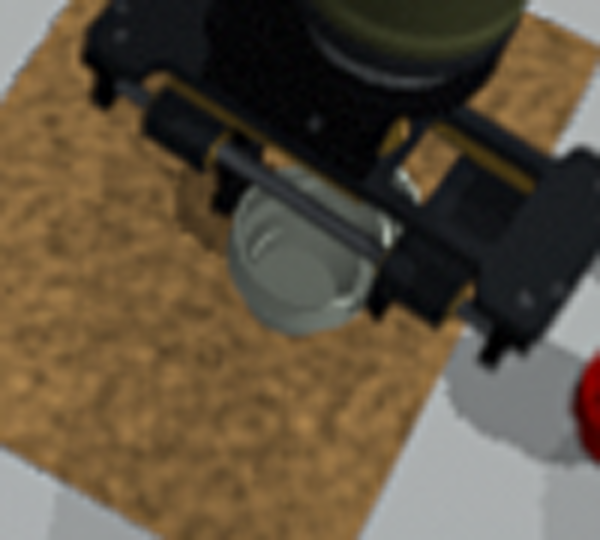

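{"method": "arm_command", "body": {"motion": [[50,-2,-20,-3,0],[50,-5,-52,-8,0],[50,-7,-88,-12,0],[50,-9,-124,-12,0],[50,-12,-160,-12,0]]}}

```text
time: 14.2
position: [0.6178, 0.1791, 0.2382]
tool_rot: [-0.039, 3.14, 0.001]
ft_force: [1.7, 0.2, -0.8]
grip_width: 0.711
grip_force: 15.0
```

{"method": "arm_command", "body": {"motion": [[50,-3,-38,0,0],[50,-6,-76,0,0],[50,-9,-114,0,0],[50,-12,-150,0,0],[50,-14,-178,0,0]]}}

```text
time: 14.62
position: [0.6361, -0.0013, 0.2381]
tool_rot: [-0.033, 3.14, -0.002]
ft_force: [0.1, -0.5, -0.7]
grip_width: 0.711
grip_force: 15.0
```

{"method": "arm_command", "body": {"motion": [[50,-1,-14,0,0],[50,-1,-16,0,0],[50,-1,-16,0,0],[50,-1,-16,0,0]]}}

```text
time: 14.95
position: [0.6376, -0.0098, 0.2373]
tool_rot: [0.043, -3.141, -0.003]
ft_force: [-0.2, 0.7, -0.9]
grip_width: 0.71
grip_force: 15.0
```

```bash
python3 go.py .638 -.0135 .117;  python3 - <<'E'
from h import *
s=get_state();g=s['position']
snap('scene','g2')
P,im=cloud('g2');q=P.reshape(-1,3)
m=(np.hypot(q[:,0]-g[0],q[:,1]-g[1])<.035)&(q[:,2]>.13)&(q[:,2]<.29)&(im.reshape(-1,3).min(1)>90)
print(m.sum(),np.percentile(q[m],[1,5,50,95,99],axis=0).round(4).tolist())
E
```

```text
t 14.95 [ 0.6376 -0.0098  0.2373] [ -0.3  -4.  120.3] [[-1.0, -0.028], [-0.028, 1.0]]
89 [[0.6183, -0.0383, 0.1806], [0.6258, -0.035, 0.1818], [0.6557, 0.0085, 0.2187], [0.6674, 0.0174, 0.2328], [0.6681, 0.0184, 0.2338]]
```

{"method": "arm_command", "body": {"motion": [[50,0,-4,20,0],[50,0,-4,50,0],[50,0,-4,80,0],[50,0,-4,100,0],[50,0,-4,112,0]]}}

```text
time: 15.42
position: [0.636, -0.0137, 0.1223]
tool_rot: [0.044, -3.137, -0.002]
ft_force: [-0.5, 0.2, -0.5]
grip_width: 0.71
grip_force: 15.0
```

{"method": "arm_command", "body": {"motion": [[50,0,0,3,0],[50,0,0,6,0],[50,0,0,8,0],[50,0,0,8,0]], "newtons": 5}}

```text
time: 15.75
position: [0.6386, -0.0167, 0.1187]
tool_rot: [-0.039, 3.139, 0.0]
ft_force: [-0.3, -0.3, -0.2]
grip_width: 0.717
grip_force: 5.0
```

Creep further until contact.

{"method": "arm_command", "body": {"motion": [[50,0,0,1,0],[50,0,0,2,0],[50,0,0,3,0],[50,0,0,3,0]]}}

```text
time: 16.08
position: [0.6388, -0.0174, 0.1167]
tool_rot: [-0.037, 3.138, 0.001]
ft_force: [-1.5, 0.4, 5.1]
grip_width: 0.714
grip_force: 5.0
```

Run:
```python
from h import *
s=get_state();print(s['position'],s['ft_force'])
snap('scene','g3')
P,im=cloud('g3');q=P.reshape(-1,3);g=s['position']
m=(np.hypot(q[:,0]-g[0],q[:,1]-g[1])<.037)&(q[:,2]>.05)&(q[:,2]<.16)&(im.reshape(-1,3).min(1)>90)
print(m.sum(),np.percentile(q[m],[1,5,50,95,99],axis=0).round(4).tolist())
crop('g3',150,130,250,205,7,'g3c')
```

```text
[ 0.63879359 -0.01736807  0.11674197] [-1.53381068  0.41553822  5.10012711]
47 [[0.6317, -0.0438, 0.0599], [0.6363, -0.0394, 0.0607], [0.6582, 0.0012, 0.0969], [0.6659, 0.0077, 0.1125], [0.6668, 0.0092, 0.114]]
```

View pics/g3c.png

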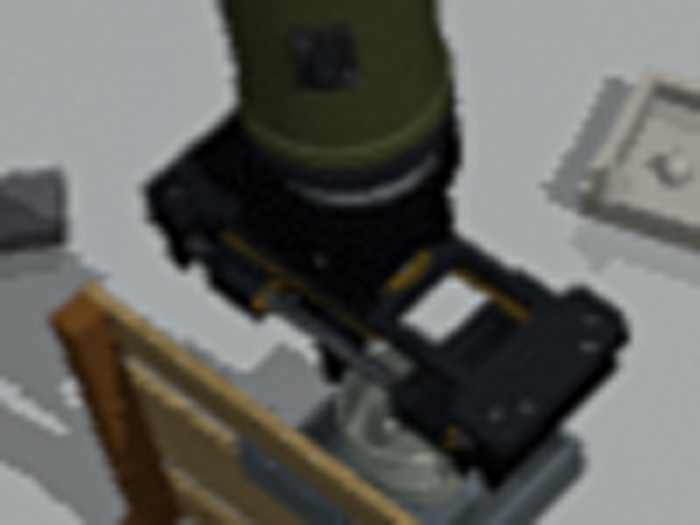

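{"method": "arm_command", "body": {"motion": [[70,0,0,-1,0],[80,0,0,-1,0],[80,0,0,-1,0],[80,0,0,-1,0]]}}

```text
time: 16.47
position: [0.6376, -0.017, 0.1154]
tool_rot: [0.038, -3.141, -0.0]
ft_force: [0.2, 0.3, 1.1]
grip_width: 0.892
grip_force: 0.0
```

{"method": "arm_command", "body": {"motion": [[80,0,0,-20,0],[80,0,0,-50,0],[87,0,0,-90,0],[87,0,0,-120,0],[87,0,0,-120,0]]}}

```text
time: 16.88
position: [0.6411, -0.0175, 0.2431]
tool_rot: [-0.038, 3.13, 0.001]
ft_force: [0.6, -0.6, 1.4]
grip_width: 0.987
grip_force: 0.0
```

```bash
cat > ring.py <<'E'
from h import *
def ring(tag,x,y,z0,z1,r=.045):
    P,im=cloud(tag);q=P.reshape(-1,3);s=q[(q[:,2]>z0)&(q[:,2]<z1)&(np.hypot(q[:,0]-x,q[:,1]-y)<r)]
    if len(s)<15: print(tag,len(s)); return
    A=np.c_[2*s[:,:2],np.ones(len(s))];c=np.linalg.lstsq(A,(s[:,:2]**2).sum(1),rcond=None)[0]
    e=cv2.minEnclosingCircle(s[:,:2].astype(np.float32)); print(tag,len(s),'lsq',c[:2].round(4),np.sqrt(c[2]+c[0]**2+c[1]**2).round(4),'mec',np.round(e[0],4),round(e[1],4),'zmax',np.percentile(s[:,2],98).round(4))
E
python3 - <<'E'
from ring import *
snap('wrist','k1w');snap('scene','k1s');snap('top','k1t')
for t in('k1w','k1s','k1t'): ring(t,.639,-.016,.105,.12)
from cups import cups
cups('k1t')
E
python3 go.py .4929 .325 .235
```

```text
k1w 688 lsq [ 0.6364 -0.0171] 0.0291 mec [ 0.6368 -0.017 ] 0.031 zmax 0.1134
k1s 104 lsq [ 0.6395 -0.0177] 0.0294 mec [ 0.6392 -0.0182] 0.0319 zmax 0.1146
k1t 18 lsq [ 0.6353 -0.0149] 0.0271 mec [0.6307 0.0013] 0.0225 zmax 0.1158
cup? x 0.7366 y 0.1914 r 0.0105 n 34 z 0.051
cup? x 0.4908 y 0.3242 r 0.0312 n 83 z 0.056
cup? x 0.3815 y 0.3021 r 0.0306 n 79 z 0.056
t 17.0333 [ 0.6375 -0.0169  0.2352] [136.2 345.3   0.4] [[-1.0, -0.024], [-0.024, 1.0]]
```

{"method": "arm_command", "body": {"motion": [[87,10,26,0,0],[87,24,62,0,0],[87,39,99,0,0],[87,54,136,0,0],[87,68,172,0,0]]}}

```text
time: 17.45
position: [0.5633, 0.1548, 0.2333]
tool_rot: [0.038, -3.138, 0.002]
ft_force: [0.4, 0.5, 0.6]
grip_width: 0.999
grip_force: 0.0
```

{"method": "arm_command", "body": {"motion": [[87,15,37,0,0],[87,30,74,0,0],[87,45,112,0,0],[87,58,148,0,0],[87,68,173,0,0]]}}

```text
time: 17.87
position: [0.4898, 0.3284, 0.2332]
tool_rot: [0.045, -3.137, 0.001]
ft_force: [-0.4, 1.1, 0.4]
grip_width: 0.996
grip_force: 0.0
```

{"method": "arm_command", "body": {"motion": [[87,0,0,35,0],[87,0,0,75,0],[87,0,0,110,0],[87,0,0,130,0],[87,0,0,130,0]], "newtons": 15}}

```text
time: 18.28
position: [0.4886, 0.3216, 0.0981]
tool_rot: [0.039, -3.131, 0.013]
ft_force: [-1.4, 0.2, 0.1]
grip_width: 1.0
grip_force: 0.0
```

{"method": "arm_command", "body": {"motion": [[87,0,0,0,0],[87,0,0,0,0]]}}

```text
time: 18.45
position: [0.4939, 0.3249, 0.1063]
tool_rot: [-0.038, 3.14, 0.001]
ft_force: [-0.5, 0.4, 0.4]
grip_width: 0.999
grip_force: 0.0
```

```bash
python3 - <<'E'
from ring import *
snap('wrist','wc2'); ring('wc2',.492,.325,.051,.062)
E
python3 go.py .492 .325 .042
```

```text
wc2 917 lsq [0.491 0.325] 0.029 mec [0.4916 0.325 ] 0.031 zmax 0.0583
t 18.5 [0.4943 0.3252 0.1072] [ 2.5 -0.2 65.2] [[-1.0, -0.024], [-0.024, 1.0]]
```

{"method": "arm_command", "body": {"motion": [[87,3,0,15,0],[87,3,0,35,0],[87,3,0,52,0],[87,3,0,62,0],[87,3,0,64,0]]}}

```text
time: 18.92
position: [0.4901, 0.3243, 0.0411]
tool_rot: [0.038, -3.141, 0.001]
ft_force: [-0.7, 0.6, -0.7]
grip_width: 1.001
grip_force: 0.0
```

{"method": "arm_command", "body": {"motion": [[50,0,0,0,0],[50,0,0,0,0],[50,0,0,0,0],[50,0,0,0,0],[50,0,0,0,0]]}}

```text
time: 19.33
position: [0.4909, 0.3249, 0.0425]
tool_rot: [-0.038, 3.14, 0.002]
ft_force: [-0.0, -1.1, 4.1]
grip_width: 0.713
grip_force: 15.0
```

{"method": "arm_command", "body": {"motion": [[50,0,0,0,0],[50,0,0,0,0],[50,0,0,0,0]]}}

```text
time: 19.58
position: [0.4909, 0.3249, 0.0425]
tool_rot: [-0.038, 3.14, 0.002]
ft_force: [-0.6, 0.2, 6.0]
grip_width: 0.713
grip_force: 15.0
```

{"method": "arm_command", "body": {"motion": [[50,0,0,-20,0],[50,0,0,-55,0],[50,0,0,-95,0],[50,0,0,-135,0],[50,0,0,-175,0]]}}

```text
time: 20.0
position: [0.4898, 0.324, 0.2177]
tool_rot: [0.038, -3.14, 0.001]
ft_force: [1.0, 0.9, -1.1]
grip_width: 0.713
grip_force: 15.0
```

{"method": "arm_command", "body": {"motion": [[50,0,0,-20,0],[50,0,0,-20,0]]}}

```text
time: 20.17
position: [0.4927, 0.326, 0.2425]
tool_rot: [-0.038, 3.134, 0.01]
ft_force: [0.8, 0.2, -0.2]
grip_width: 0.712
grip_force: 15.0
```

```bash
python3 - <<'E'
from ring import *
g=get_state()['position']; snap('wrist','wh2'); snap('scene','sh2'); print(g)
for t in('wh2','sh2'): ring(t,g[0],g[1],.22,.262)
E
python3 go.py .6372 -.017 .25
```

```text
[0.49268291 0.32598986 0.242543  ]
wh2 5481 lsq [0.4907 0.3265] 0.0291 mec [0.482  0.3263] 0.0413 zmax 0.2579
sh2 416 lsq [0.4968 0.3252] 0.03 mec [0.4993 0.3247] 0.0419 zmax 0.2576
t 20.2667 [0.4904 0.3246 0.2368] [-138.5 -345.   -13.4] [[-1.0, -0.024], [-0.024, 1.0]]
```

{"method": "arm_command", "body": {"motion": [[50,-8,-20,0,0],[50,-22,-54,0,0],[50,-36,-90,0,0],[50,-50,-126,0,0],[50,-64,-161,0,0]]}}

```text
time: 20.68
position: [0.5573, 0.1629, 0.2338]
tool_rot: [0.039, -3.137, 0.003]
ft_force: [1.2, 0.6, -0.5]
grip_width: 0.716
grip_force: 15.0
```

{"method": "arm_command", "body": {"motion": [[50,-14,-36,0,0],[50,-28,-72,0,0],[50,-42,-108,0,0],[50,-56,-140,0,0],[50,-67,-168,0,0]]}}

```text
time: 21.1
position: [0.6286, -0.0043, 0.2337]
tool_rot: [0.035, -3.137, 0.002]
ft_force: [-0.5, -0.1, -1.2]
grip_width: 0.712
grip_force: 15.0
```

{"method": "arm_command", "body": {"motion": [[50,-5,-10,0,0],[50,-7,-16,0,0],[50,-7,-16,0,0],[50,-7,-16,0,0]]}}

```text
time: 21.43
position: [0.6359, -0.0152, 0.2352]
tool_rot: [0.041, -3.139, -0.002]
ft_force: [-0.1, 0.1, -1.5]
grip_width: 0.715
grip_force: 15.0
```

```bash
python3 go.py .6372 -.017 .118
python3 - <<'E'
from ring import *
snap('scene','k2s'); ring('k2s',.638,-.017,.105,.12); ring('k2s',.638,-.017,.246,.262)
E
```

```text
t 21.4333 [ 0.6359 -0.0152  0.2352] [ -1.5  -1.9 117.2] [[-1.0, -0.026], [-0.026, 1.0]]
k2s 97 lsq [ 0.6392 -0.0179] 0.0295 mec [ 0.6382 -0.018 ] 0.0319 zmax 0.1133
k2s 66 lsq [ 0.6363 -0.0152] 0.0335 mec [ 0.6477 -0.0159] 0.0422 zmax 0.2588
```

{"method": "arm_command", "body": {"motion": [[50,-1,-2,20,0],[50,-1,-2,50,0],[50,-1,-2,78,0],[50,-1,-2,95,0],[50,-1,-2,104,0]]}}

```text
time: 21.9
position: [0.6356, -0.0161, 0.1294]
tool_rot: [0.043, -3.137, -0.002]
ft_force: [-0.7, 0.1, -1.1]
grip_width: 0.716
grip_force: 15.0
```

{"method": "arm_command", "body": {"motion": [[50,0,0,2,0],[50,0,0,4,0],[50,0,0,6,0],[50,0,0,6,0]], "newtons": 8}}

```text
time: 22.23
position: [0.6385, -0.0187, 0.1277]
tool_rot: [-0.039, 3.139, 0.001]
ft_force: [-0.1, -0.0, -0.9]
grip_width: 0.714
grip_force: 8.0
```

{"method": "arm_command", "body": {"motion": [[50,0,0,1,0],[50,0,0,2,0],[50,0,0,2,0]]}}

```text
time: 22.48
position: [0.6385, -0.0186, 0.1259]
tool_rot: [-0.038, 3.139, 0.002]
ft_force: [-1.4, 0.4, 3.4]
grip_width: 0.715
grip_force: 9.6
```

{"method": "arm_command", "body": {"motion": [[50,0,0,1,0],[50,0,0,1,0]], "newtons": 4}}

```text
time: 22.65
position: [0.6389, -0.0183, 0.1255]
tool_rot: [-0.038, 3.138, 0.002]
ft_force: [-1.2, 1.7, 6.8]
grip_width: 0.718
grip_force: 7.1
```

{"method": "arm_command", "body": {"motion": [[70,0,0,0,0],[80,0,0,0,0],[80,0,0,0,0],[80,0,0,0,0]]}}

```text
time: 22.98
position: [0.6379, -0.0193, 0.1238]
tool_rot: [-0.038, 3.141, -0.0]
ft_force: [0.7, 0.0, 1.8]
grip_width: 0.889
grip_force: 0.8
```

{"method": "arm_command", "body": {"motion": [[80,0,0,-20,0],[80,0,0,-50,0],[87,0,0,-80,0],[87,0,0,-110,0],[87,0,0,-110,0]]}}

```text
time: 23.4
position: [0.6405, -0.0198, 0.2398]
tool_rot: [-0.037, 3.132, 0.0]
ft_force: [1.4, -0.6, 0.6]
grip_width: 0.987
grip_force: 0.0
```

```bash
python3 - <<'E'
from ring import *
snap('wrist','k3w');snap('scene','k3s');snap('top','k3t')
for t in('k3w','k3s'): ring(t,.638,-.018,.128,.146)
from cups import cups
cups('k3t')
E
python3 go.py .383 .3024 .235
```

```text
k3w 876 lsq [ 0.6371 -0.0182] 0.029 mec [ 0.6376 -0.018 ] 0.0311 zmax 0.1373
k3s 112 lsq [ 0.6404 -0.0183] 0.0292 mec [ 0.6403 -0.0179] 0.0318 zmax 0.1387
cup? x 0.7377 y 0.1917 r 0.0100 n 34 z 0.052
cup? x 0.3816 y 0.3022 r 0.0309 n 82 z 0.056
t 23.55 [ 0.6373 -0.0191  0.2328] [246.5 327.6  -2. ] [[-1.0, -0.024], [-0.024, 1.0]]
```

{"method": "arm_command", "body": {"motion": [[87,15,20,0,0],[87,38,51,0,0],[87,62,83,0,0],[87,86,114,0,0],[87,110,146,0,0]]}}

```text
time: 23.97
position: [0.5218, 0.125, 0.2313]
tool_rot: [0.037, -3.138, 0.003]
ft_force: [0.9, 1.1, -0.2]
grip_width: 0.998
grip_force: 0.0
```

{"method": "arm_command", "body": {"motion": [[87,24,32,0,0],[87,48,64,0,0],[87,73,97,0,0],[87,97,129,0,0],[87,120,160,0,0]]}}

```text
time: 24.38
position: [0.3976, 0.2821, 0.2316]
tool_rot: [0.039, -3.139, 0.003]
ft_force: [0.7, -0.1, -1.1]
grip_width: 1.005
grip_force: 0.0
```

{"method": "arm_command", "body": {"motion": [[87,16,22,25,0],[87,16,22,60,0],[87,16,22,95,0],[87,16,22,125,0],[87,16,22,128,0]], "newtons": 15}}

```text
time: 24.8
position: [0.3791, 0.2991, 0.0984]
tool_rot: [0.039, -3.132, 0.015]
ft_force: [-1.5, -0.8, -0.2]
grip_width: 1.001
grip_force: 0.0
```

{"method": "arm_command", "body": {"motion": [[87,0,0,0,0],[87,0,0,0,0]]}}

```text
time: 24.97
position: [0.3841, 0.3029, 0.106]
tool_rot: [-0.038, 3.141, -0.0]
ft_force: [-0.4, 0.4, 0.9]
grip_width: 0.999
grip_force: 0.0
```

```bash
python3 - <<'E'
from ring import *
snap('wrist','wc3'); ring('wc3',.383,.302,.051,.062)
E
python3 go.py .383 .302 .042
```

```text
wc3 915 lsq [0.3818 0.3029] 0.029 mec [0.3825 0.303 ] 0.0312 zmax 0.0583
t 25.0167 [0.3848 0.3035 0.107 ] [ 1.9 -1.6 65. ] [[-1.0, -0.024], [-0.024, 1.0]]
```

{"method": "arm_command", "body": {"motion": [[87,3,0,15,0],[87,3,0,35,0],[87,3,0,52,0],[87,3,0,62,0],[87,3,0,63,0]]}}

```text
time: 25.43
position: [0.3808, 0.3027, 0.0423]
tool_rot: [0.038, -3.141, 0.001]
ft_force: [-0.1, -0.7, -0.6]
grip_width: 0.998
grip_force: 0.0
```

{"method": "arm_command", "body": {"motion": [[50,0,0,0,0],[50,0,0,0,0],[50,0,0,0,0],[50,0,0,0,0],[50,0,0,0,0]]}}

```text
time: 25.85
position: [0.3812, 0.3032, 0.0433]
tool_rot: [-0.038, 3.14, 0.001]
ft_force: [-0.5, -0.0, 3.3]
grip_width: 0.712
grip_force: 14.8
```

{"method": "arm_command", "body": {"motion": [[50,0,0,0,0],[50,0,0,0,0]]}}

```text
time: 26.02
position: [0.3813, 0.3032, 0.0433]
tool_rot: [-0.038, 3.14, 0.001]
ft_force: [-1.2, -0.6, 4.1]
grip_width: 0.709
grip_force: 15.0
```

{"method": "arm_command", "body": {"motion": [[50,0,0,-20,0],[50,0,0,-55,0],[50,0,0,-95,0],[50,0,0,-135,0],[50,0,0,-175,0]]}}

```text
time: 26.43
position: [0.3803, 0.3023, 0.219]
tool_rot: [0.038, -3.141, 0.001]
ft_force: [0.6, 1.3, -0.3]
grip_width: 0.707
grip_force: 15.0
```

{"method": "arm_command", "body": {"motion": [[50,0,0,-25,0],[50,0,0,-30,0],[50,0,0,-30,0]]}}

```text
time: 26.68
position: [0.3816, 0.3035, 0.2494]
tool_rot: [-0.038, 3.139, 0.005]
ft_force: [0.5, 0.8, -1.7]
grip_width: 0.707
grip_force: 15.0
```

```bash
python3 go.py .6376 -.0185 .25
```

```text
t 26.6833 [0.3816 0.3035 0.2494] [-248.1 -328.2   -0.8] [[-1.0, -0.024], [-0.024, 1.0]]
```

{"method": "arm_command", "body": {"motion": [[50,-13,-17,0,0],[50,-34,-45,0,0],[50,-57,-75,0,0],[50,-80,-106,0,0],[50,-103,-137,0,0]]}}

```text
time: 27.1
position: [0.4866, 0.1666, 0.2449]
tool_rot: [0.039, -3.138, 0.003]
ft_force: [0.6, 0.3, -1.4]
grip_width: 0.706
grip_force: 15.0
```

{"method": "arm_command", "body": {"motion": [[50,-24,-31,0,0],[50,-48,-63,0,0],[50,-72,-95,0,0],[50,-95,-126,0,0],[50,-115,-152,0,0]]}}

```text
time: 27.52
position: [0.6057, 0.0161, 0.2447]
tool_rot: [0.035, -3.138, 0.003]
ft_force: [-0.1, -1.0, -0.2]
grip_width: 0.708
grip_force: 15.0
```

{"method": "arm_command", "body": {"motion": [[50,-15,-20,0,0],[50,-25,-33,0,0],[50,-30,-39,0,0],[50,-30,-39,0,0],[50,-30,-39,0,0]]}}

```text
time: 27.93
position: [0.6357, -0.0183, 0.2458]
tool_rot: [0.038, -3.138, -0.001]
ft_force: [0.3, 0.8, -0.2]
grip_width: 0.708
grip_force: 15.0
```

{"method": "arm_command", "body": {"motion": [[50,0,0,0,0],[50,0,0,0,0]]}}

```text
time: 28.1
position: [0.6361, -0.0171, 0.2473]
tool_rot: [0.042, -3.141, -0.002]
ft_force: [0.5, 0.4, 0.9]
grip_width: 0.707
grip_force: 15.0
```

```bash
python3 go.py .6378 -.0187 .15
python3 - <<'E'
from ring import *
snap('scene','k4s'); ring('k4s',.638,-.018,.128,.146); ring('k4s',.638,-.018,.255,.272)
E
```

```text
t 28.1 [ 0.6361 -0.0171  0.2473] [-1.7 -1.7 97.3] [[-1.0, -0.027], [-0.027, 1.0]]
k4s 117 lsq [ 0.6402 -0.0186] 0.0293 mec [ 0.6405 -0.0188] 0.0317 zmax 0.1389
k4s 89 lsq [ 0.6367 -0.0166] 0.0335 mec [ 0.6489 -0.0175] 0.0419 zmax 0.2704
```

{"method": "arm_command", "body": {"motion": [[50,-1,-1,18,0],[50,-1,-1,45,0],[50,-1,-1,70,0],[50,-1,-1,85,0],[50,-1,-1,92,0]]}}

```text
time: 28.57
position: [0.636, -0.0187, 0.153]
tool_rot: [0.04, -3.138, -0.001]
ft_force: [-0.4, 0.6, -1.7]
grip_width: 0.711
grip_force: 15.0
```

{"method": "arm_command", "body": {"motion": [[50,0,0,2,0],[50,0,0,4,0],[50,0,0,5,0],[50,0,0,5,0]], "newtons": 8}}

```text
time: 28.9
position: [0.6384, -0.02, 0.1518]
tool_rot: [-0.038, 3.139, 0.0]
ft_force: [0.1, 0.7, 0.1]
grip_width: 0.711
grip_force: 8.0
```

{"method": "arm_command", "body": {"motion": [[50,0,0,1,0],[50,0,0,2,0],[50,0,0,2,0]]}}

```text
time: 29.15
position: [0.6387, -0.0196, 0.1499]
tool_rot: [-0.038, 3.139, 0.002]
ft_force: [0.0, 0.4, 2.7]
grip_width: 0.708
grip_force: 9.9
```

{"method": "arm_command", "body": {"motion": [[50,0,0,1,0],[50,0,0,1,0]], "newtons": 4}}

```text
time: 29.32
position: [0.639, -0.0192, 0.1496]
tool_rot: [-0.039, 3.138, 0.003]
ft_force: [-0.9, 1.4, 7.2]
grip_width: 0.713
grip_force: 7.4
```

{"method": "arm_command", "body": {"motion": [[70,0,0,0,0],[80,0,0,0,0],[80,0,0,0,0],[80,0,0,0,0]]}}

```text
time: 29.65
position: [0.6384, -0.0202, 0.1485]
tool_rot: [-0.038, 3.139, 0.0]
ft_force: [0.7, -1.1, 4.6]
grip_width: 0.892
grip_force: 2.4
```

{"method": "arm_command", "body": {"motion": [[80,0,0,-20,0],[80,0,0,-50,0],[87,0,0,-75,0],[87,0,0,-85,0]]}}

```text
time: 29.98
position: [0.6389, -0.0205, 0.2358]
tool_rot: [-0.038, 3.137, -0.0]
ft_force: [0.9, -0.3, 0.4]
grip_width: 0.971
grip_force: 0.0
```

{"method": "arm_command", "body": {"motion": [[87,30,10,0,0],[87,60,30,0,0],[87,90,55,0,0],[87,110,80,0,0],[87,110,80,0,0]]}}

```text
time: 30.4
position: [0.5215, 0.0635, 0.2314]
tool_rot: [0.051, -3.137, -0.006]
ft_force: [0.6, 1.7, -0.7]
grip_width: 0.998
grip_force: 0.0
```

Run:
```python
from ring import *
from cups import cups
snap('wrist','k5w');snap('scene','k5s');snap('top','k5t')
for t in('k5w','k5s','k5t'): ring(t,.638,-.019,.152,.172,.036)
cups('k5t')
P,im=cloud('k5s');q=P.reshape(-1,3)
s=q[(q[:,0]>.605)&(q[:,0]<.68)&(abs(q[:,1]+.014)<.045)&(q[:,2]>.05)&(q[:,2]<.066)]
A=np.c_[s[:,0]-.64,s[:,1]+.016,np.ones(len(s))]; c=np.linalg.lstsq(A,s[:,2],rcond=None)[0]; print('floor',len(s),np.degrees(c[:2]),c[2])
cv2.imwrite('pics/fin.png',cv2.resize(im[80:320,120:440,::-1],None,fx=2.5,fy=2.5))
```

```text
k5w 34 lsq [ 0.6278 -0.0187] 0.0203 mec [ 0.6095 -0.0171] 0.0102 zmax 0.156
k5s 117 lsq [ 0.6411 -0.0201] 0.0293 mec [ 0.6414 -0.0208] 0.0319 zmax 0.1619
k5t 29 lsq [ 0.6373 -0.0197] 0.0293 mec [ 0.6427 -0.0346] 0.0255 zmax 0.1625
cup? x 0.7366 y 0.1916 r 0.0106 n 36 z 0.051
floor 166 [ 0.5362229  -0.65181373] 0.05828735095447213
```

View pics/fin.png

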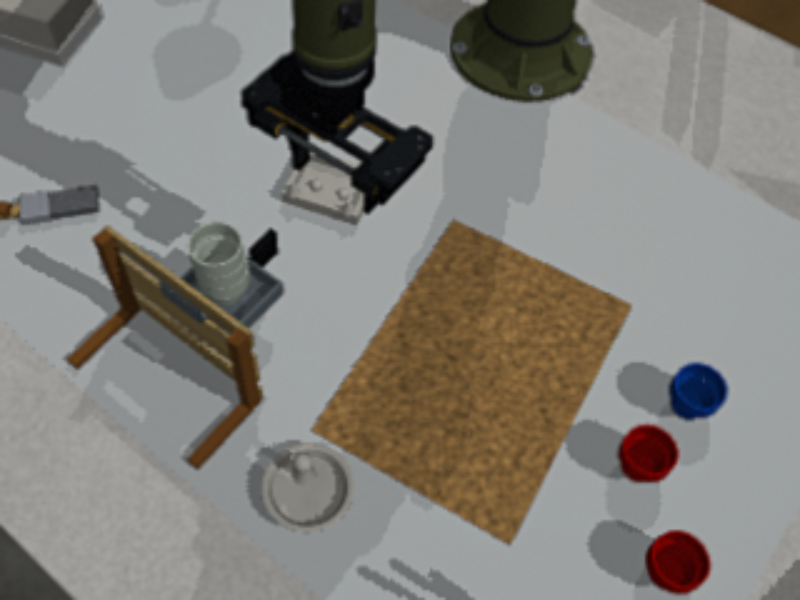

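The picture shows the three white cups nested in one stack on the level hung shelf (about pixel 220,265). The mat is empty, and the clay pieces, the brush and the coloured cups are where they were.

{"method": "arm_command", "body": {"motion": [[87,0,0,0,0],[87,0,0,0,0],[87,0,0,0,0]]}}

```text
time: 30.8
position: [0.5263, 0.0561, 0.2323]
tool_rot: [0.035, -3.141, 0.001]
ft_force: [-0.6, 0.2, 0.5]
grip_width: 0.999
grip_force: 0.0
```

```bash
python3 -c "
from bench import close_job
print(close_job())"
```

```text
the job is handed in; nothing more can be done
None
```

The shelf hangs home in the rack's upper gap, level to within about 1°, with all three white cups nested upright on it in one stack; the clay pieces and brush were left where they were, and the job was handed in at about 31 s.

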